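# Load two books in the bench press and wind the jaw to its mark

## Robot

A 6-joint arm with a two-finger parallel gripper is mounted at the origin on the work surface. World frame = base frame: x ahead of the robot, y to its left, z up, the work surface at z = 0. Lengths are in m, angles in rad, forces in N, time in s.
With the tool pointing down it reaches from about 0.375 to 0.9 m from the base axis. Payload 3.1 kg.
Tool frame: the origin (TCP) lies at the very end of the fingers, on their centre line; the grasp point (between the pads) lies 19 mm behind it; z points along the fingers, y is the direction in which the jaws open and shut (so a half turn about z gives the same grasp; the last joint's range is limited). The gripper opens to 85 mm and grips with 20 to 120 N. Pads are 22 mm wide; open, the fingers measure 114 mm over their backs; the gripper's body (76 mm by 85 mm) begins 54 mm behind the grasp point. The pads swing forward as they close: fully open they stand 13 mm farther back than shut.
Start: joints at [0.934, 0.527, 1.433, -0, 1.181, -0.178], TCP at [0.276, 0.561, 0.231] pointing down, gripper open.
Joint ranges: [-3.08, 3.08], [-0.75, 2.2], [0.22, 2.44], [-1.43, 4.57], [0, 2.65], [-2.85, 2.85]. Speed limits (rad/s): [2.79, 2.79, 3.14, 3.14, 3.14, 3.14].

## Interface

Orientations are given as a unit quaternion [x, y, z, w].
In Python, from station import manip gives the robot as it stands. The module is installed in compiled form; this text tells all that it offers.
- The arm moves only by the tool send_rows, never from a script. Its argument "commands" is a list of rows, each an object with "delta_pos": the shift along the world's x, y, z in cm, a list of three; "yaw": the turn about the world's z in rad. A call has 1 to 10 rows; each row shifts and turns the pose as measured when the row begins; what a row does not reach is not made up. A row lasts 1/8 s, in which the tool goes at most 62.5 mm and 10.7 degrees, less where a joint would pass 70% of its speed; a pose out of reach is approached as far as the arm can. A call is refused whole if a number of a shift passes 6.25 or a number of a turn 0.188, either way. A call with a gripper value outside its range is refused whole. "grip" is the closure, from -1 (fully open) to 1 (shut), set as the call begins (left out, the last holds). The fingers move at their own pace and stop on an object; "force" is the grip in N (left out, the last holds). Time passes only in rows, so rows that do not move let the fingers close. It gives the time, the measured TCP pose, the force and the opening at its end, in the units of the state.
- manip.sense(): the state, without advancing time (a new reading comes with each control period).
- manip.snapshot(name): name is "scene" or "top" or "wrist"; returns the picture (480x640x3 uint8, blue, green, red); there is no depth.
- manip.get_calibration(name): a dict with "fx", "fy", "cx", "cy" (pixels), "world_to_cam" (4x4, takes a point from world to camera coordinates); the wrist camera has in their place "mount" (4x4, takes a point from camera to tool coordinates, whose origin is the TCP and whose axes are the flange's). Camera axes: x right, y down, z forward; pixel columns grow to the right and rows downward; lengths in m; the calibration is good to about 2 mm. The wrist camera is an equidistant fisheye: a pixel r from the principal point sees the ray r / f radians off the axis. A picture is of the moment at which its call begins: read the wrist's pose just before it. get_calibration takes no time and is no camera call.
- manip.sign_off(): hands the job in, once; it reports no verdict.
The state is a dict: "t": time; "q": joint angles; "qd": joint speeds; "tau": joint torques, N m; "tcp_pos": TCP position; "tool_rot": TCP orientation; "force": force on the tool from outside, world axes, zero at the start; "ft_torque": the same for the moment, N m; "finger_gap": opening from 0.0 (shut) to 1.0 (fully open).
Only numpy, scipy, OpenCV 4.12 (cv2) and the standard library are available. Lean on these libraries where they do the work, as an engineer would, in place of code of your own. Each camera call takes 0.05 s, during which the arm holds its last target. There are 200 camera calls.

## Task

Stand the two green books that wait upright on the cutting mat, one each side of the press, spine up and side by side in the bench press, lengthways along its jaws and roughly in the middle of them. Then wind the press's handwheel clockwise until the moving jaw's steel pointer is in line with the upright fin of the stop on the bed's far edge. Move the jaw only by the wheel, and leave the other things on the bench where they are.

Things in the scene. Friction and masses are not known exactly. Their poses are not given: they have to be found in the camera images.
- press: dark cast-iron press fixed on the table, 150 (x) by 343 mm (y). Origin on the table; +y runs from the handwheel end to the fixed jaw, z up. Bed for the books: flat, 15 mm above the table. Jaws 150 mm long along x (x = -0.075 to 0.075). Fixed jaw: inner face at y = +0.118, top at z = 0.065. Gear housing: y = -0.200 to -0.076, 110 mm wide, top at z = 0.085, handwheel on top
- jaw: moving jaw, a bar 150 (x) by 22 (y) by 50 mm high on the press's bed; axes as the press's. Origin: centre of its underside; its face to the books is at its y = +0.011. The handwheel drives it towards the fixed jaw (+y) by 20 mm per rad; it starts 138 to 150 mm away from that jaw. Do not push it directly
- pointer (a point): outer end of the moving jaw's pointer, a flat steel tongue 6 mm wide that sticks out of the jaw's far (+x) end 30 mm above the table; the point lies on the tongue's centre line. It moves with the jaw along the press's y
- stop: steel stop clamped beside the bed's far (+x) edge: a flat foot with an upright fin 6 mm wide (y), 26 mm long (x), top 30 mm above the table. Origin on the table under the fin's centre; axes as the press's. The pointer is in line when its y in this frame is 0. Its place along the bed varies; there the jaws are 66 to 82 mm apart
- wheel (a joint): handwheel angle in rad; grows clockwise seen from above, which moves the jaw towards the fixed jaw by 20 mm per rad; range 0 to 5. It turns stiffly (about 7 N at the rim) and stays where it is left
- wheel_centre (a point): point on the handwheel's upright axis, level with the rim's centre (135 mm above the table). Rim: round steel bar 16 mm thick on a circle of radius 70 mm, its underside 42 mm above the housing. Hub radius 18 mm, top 6 mm below this point. Three spokes, 12 mm thick, run to the rim along this point's x axis and at 120 and 240 degrees from it (the point turns with the wheel)
- thick_book: green book, rigid, standing on its fore-edge with the spine up: 130 mm long (x), 34 mm thick (y), 90 mm tall (z), about 0.34 kg. Origin: centre of its underside
- thin_book: green book, rigid, standing on its fore-edge with the spine up: 110 mm long (x), 26 mm thick (y), 84 mm tall (z), about 0.2 kg. Origin: centre of its underside
- paste_jar: bystander: glass paste jar with steel lid, 68 mm wide, 85 mm tall, origin under its centre
- weight: bystander: steel block 90 x 60 x 50 mm, origin under its centre
- brown_book: bystander: brown book lying flat, 150 x 105 x 24 mm, origin under its centre
- brush: bystander: brush with wooden handle, 190 mm long, lying on the bench
Mind the look-alikes: they are no part of the job. Leave any pink look-alike of the thick_book alone.

How it is judged:
By the outcome, as a careful person would: the job done as asked, in the order asked, and still so for the second after the job is handed in, with the robot touching nothing.
It also fails if it takes over 72 s, if anything falls off the work surface, if the arm or the gripper's body presses on something with over 40 N, if the wrist force passes 120 N, or if a joint passes its speed limit or range.

## Working session

There is one attempt and no reset: what is moved stays moved. The work goes in short steps, Python scripts to look and compute and a tool call to move; the robot and the scene stay as the last step left them, time stands still between calls to the robot, and variables do not carry over. Pictures are saved under pics/ and viewed, about 8 in all and at most 12, crops included, and the job is handed in when it is done.

Besides the shell and the picture viewer there is one more tool, called as name(argument=value, ...) on one line, values as JSON. send_rows: Moves the arm, as the interface text tells. Its arguments: {"type":"object","properties":{"commands":{"type":"array","items":{"type":"object","properties":{"delta_pos":{"type":"array","items":{"type":"number"}},"yaw":{"type":"number"}}}},"grip":{"type":"number"},"force":{"type":"number"}},"required":["commands"]}

```bash
mkdir -p pics; ls
python3 - <<'E'
from station import manip
import cv2,numpy as np
s=manip.sense(); print(s)
for n in("scene","top"):
    im=manip.snapshot(n); cv2.imwrite(f"pics/{n}0.png",im)
    c=manip.get_calibration(n); print(n,{k:np.round(v,4).tolist() for k,v in c.items()})
c=manip.get_calibration("wrist"); print(c)
E
```

```text
pics
{'t': 0.0, 'q': array([ 9.34500692e-01,  5.28497798e-01,  1.43393307e+00,  3.57978972e-05,
        1.18138777e+00, -1.78484212e-01]), 'qd': array([-0.00071114, -0.00015108,  0.00020793,  0.00088133, -0.00120811,
       -0.00048917]), 'tau': array([ 7.62738127e-04, -4.42346478e+01, -1.78024650e+01, -2.78950283e-04,
        8.40546418e-03, -2.67237240e-06]), 'tcp_pos': array([0.27575685, 0.56006478, 0.2303044 ]), 'tool_rot': array([ 2.26918410e-01,  9.73913136e-01, -1.01534433e-03, -4.56179831e-04]), 'force': array([-0.1533151 ,  0.54124571, -0.38007323]), 'ft_torque': array([-0.00533753, -0.01364031, -0.0131785 ]), 'finger_gap': 0.999389211724405}
scene {'fx': 441.8919, 'fy': 441.8919, 'cx': 311.6576, 'cy': 240.8663, 'world_to_cam': [[0.4874, 0.8732, -0.0032, -0.2528], [0.5305, -0.299, -0.7932, -0.1555], [-0.6935, 0.3849, -0.609, 1.4576], [0.0, 0.0, 0.0, 1.0]]}
top {'fx': 458.1023, 'fy': 458.1023, 'cx': 314.7873, 'cy': 235.1069, 'world_to_cam': [[0.0139, -0.9999, -0.01, 0.015], [-0.9862, -0.012, -0.1653, 0.5074], [0.1651, 0.0122, -0.9862, 1.1516], [0.0, 0.0, 0.0, 1.0]]}
{'fx': 371.64829954431775, 'fy': 371.64829954431775, 'cx': 318.2149660930071, 'cy': 241.88987042077594, 'mount': array([[-3.65115295e-05, -9.48154528e-01, -3.17809675e-01,
         8.14862842e-02],
       [ 9.99999992e-01,  4.58002676e-06, -1.28548957e-04,
        -7.47403735e-04],
       [ 1.23339852e-04, -3.17809677e-01,  9.48154520e-01,
        -1.42995109e-01],
       [ 0.00000000e+00,  0.00000000e+00,  0.00000000e+00,
         1.00000000e+00]])}
```

View pics/scene0.png

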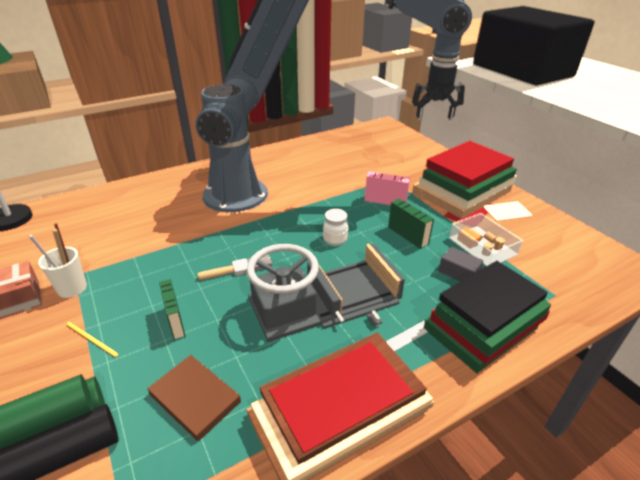

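View pics/top0.png

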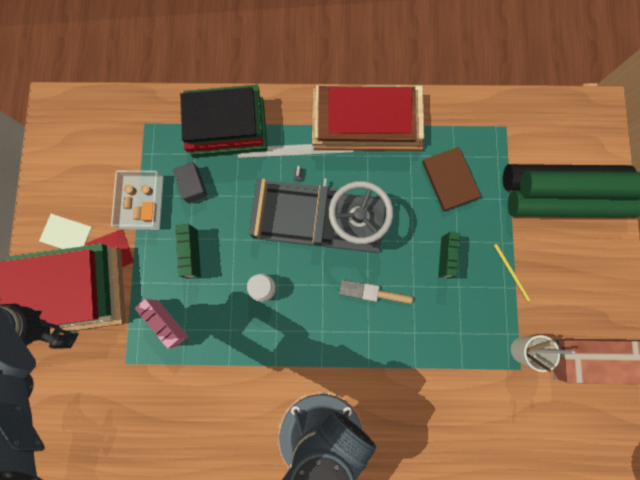

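Scene: the thick green candidate is at top (187,250), scene (411,223), and the thin green at top (450,255), scene (171,308). The pink look-alike is at top (160,323). The press is between the books, with its wheel at (361,212) and the stop at (299,173). Next I measure the outlines and confirm with an enlarged crop.

```bash
cat > h.py <<'E'
from station import manip
import cv2,numpy as np
from scipy.spatial.transform import Rotation as R
def ray(name,uv,pose=None):
    c=manip.get_calibration(name); u=(np.array(uv,float)-[c["cx"],c["cy"]])/[c["fx"],c["fy"]]
    if name!="wrist":
        W=np.linalg.inv(c["world_to_cam"]); d=np.array([u[0],u[1],1.]); return W[:3,3],W[:3,:3]@d
    th=np.hypot(*u); s=np.sin(th)/th if th>1e-9 else 1
    d=np.array([u[0]*s,u[1]*s,np.cos(th)]); M=c["mount"]; p,q=pose; A=R.from_quat(q).as_matrix()
    return p+A@M[:3,3], A@M[:3,:3]@d
def onz(name,uv,z,pose=None):
    o,d=ray(name,uv,pose); return o+d*(z-o[2])/d[2]
def proj(name,P,pose=None):
    c=manip.get_calibration(name)
    if name!="wrist":
        T=c["world_to_cam"]; p=T[:3,:3]@P+T[:3,3]; return np.array([c["fx"]*p[0]/p[2]+c["cx"],c["fy"]*p[1]/p[2]+c["cy"]])
    M=c["mount"];p,q=pose;A=R.from_quat(q).as_matrix()
    x=M[:3,:3].T@(A.T@(P-p)-M[:3,3]); r=np.hypot(x[0],x[1]); th=np.arctan2(r,x[2])
    return np.array([c["cx"],c["cy"]])+c["fx"]*th*x[:2]/max(r,1e-9)
def shot(fn):
    s=manip.sense(); im=manip.snapshot("wrist"); cv2.imwrite(fn,im)
    np.save(fn+".npy",np.r_[s["tcp_pos"],s["tool_rot"]]); return im,(s["tcp_pos"],s["tool_rot"])
def load(fn):
    a=np.load(fn+".npy"); return cv2.imread(fn),(a[:3],a[3:])
def yaw(q):
    y=R.from_quat(q).as_matrix()[:,1]; return np.degrees(np.arctan2(y[1],y[0]))
E
python3 - <<'E'
from h import *
im=cv2.imread("pics/top0.png"); hsv=cv2.cvtColor(im,cv2.COLOR_BGR2HSV)
for p in [(187,255),(180,255),(450,258),(300,160),(200,300)]: print(p,hsv[p[1],p[0]])
m=cv2.inRange(hsv,(35,60,15),(95,255,85))
for n,(a,b,c,d),z in(("thick",(165,215,215,290),.09),("thin",(430,225,470,290),.084)):
    mm=m[b:d,a:c]; cs,_=cv2.findContours(mm,0,2); k=max(cs,key=cv2.contourArea)+[a,b]
    r=cv2.minAreaRect(k); bx=cv2.boxPoints(r); print(n,cv2.contourArea(k),r)
    for q in bx: print(np.round(onz("top",q,z),3))
# pale rim ellipse
r=cv2.inRange(hsv,(0,0,150),(180,60,255))[170:255,320:405]
cs,_=cv2.findContours(r,0,2); k=max(cs,key=cv2.contourArea)+[320,170]; e=cv2.fitEllipse(k); print(e, onz("top",e[0],.137))
big=cv2.resize(im[150:340,150:480],None,fx=2.4,fy=2.4,interpolation=3); cv2.imwrite("pics/crop1.png",big)
E
```

```text
(187, 255) [ 65 104 108]
(180, 255) [ 66 103 114]
(450, 258) [ 66 124  97]
(300, 160) [ 81 123 122]
(200, 300) [ 81 110 135]
thick 1152.5 ((198.5, 251.0), (51.99999237060547, 30.999996185302734), 90.0)
[0.521 0.353 0.09 ]
[0.522 0.275 0.09 ]
[0.391 0.268 0.09 ]
[0.39  0.345 0.09 ]
thin 987.0 ((453.5955505371094, 255.71078491210938), (28.25592041015625, 44.61850357055664), 4.236394882202148)
[ 0.399 -0.284  0.084]
[ 0.511 -0.296  0.084]
[ 0.506 -0.366  0.084]
[ 0.395 -0.353  0.084]
((360.1164245605469, 211.9603729248047), (60.719085693359375, 62.25281524658203), 102.6347427368164) [ 0.54929319 -0.08824605  0.137     ]
```

View pics/crop1.png

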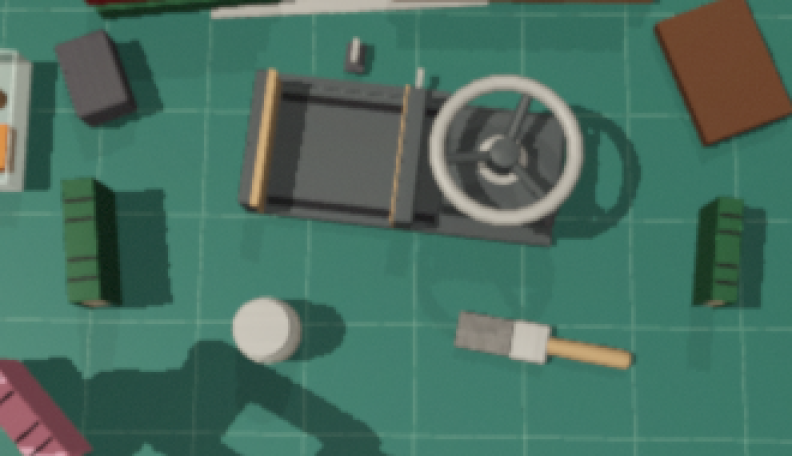

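The crop confirms both picks by colour: green books at crop (88,242) thick and (722,250) thin. The pink one at (40,410) is excluded. It also shows the stop fin at (356,52), the pointer at (421,78) and the wheel hub at (505,152). The press is yawed a few degrees.

Run:
```python
from h import *
im=cv2.imread("pics/top0.png"); hsv=cv2.cvtColor(im,cv2.COLOR_BGR2HSV)
m=cv2.inRange(hsv,(50,60,85),(73,255,255))
for n,(a,b,c,d),z in(("thick",(165,215,215,290),.09),("thin",(430,225,470,290),.084)):
    mm=cv2.morphologyEx(m[b:d,a:c],3,np.ones((7,3),np.uint8)); cs,_=cv2.findContours(mm,0,2); k=max(cs,key=cv2.contourArea)+[a,b]
    W=np.array([onz("top",q[0],z)[:2] for q in k],np.float32); r=cv2.minAreaRect(W); print(n,r)
f=lambda p,z:np.round(onz("top",np.array(p)/2.4+150-.3,z),4)
for n,p,z in [("fix a",(277,70),.065),("fix b",(265,208),.065),("mov a",(406,86),.065),("mov b",(390,222),.065),("fin",(356,52),.03),("ptr tip",(421,72),.03),("hub",(505,147),.129),("bedcorner hw",(552,243),.015),("bedcorner fix",(240,208),.015)]: print(n,f(p,z))
```

```text
thick ((0.45906367897987366, 0.3495437800884247), (0.12832751870155334, 0.03208772465586662), 6.37611198425293)
thin ((0.45801061391830444, -0.32318544387817383), (0.0254533551633358, 0.10801936686038971), 84.53651428222656)
fix a [0.6507 0.1531 0.065 ]
fix b [0.4984 0.1611 0.065 ]
mov a [0.6343 0.0125 0.065 ]
mov b [0.4849 0.0276 0.065 ]
fin [0.683  0.0693 0.03  ]
ptr tip [ 0.6605 -0.0039  0.03  ]
hub [ 0.5536 -0.089   0.129 ]
bedcorner hw [ 0.4713 -0.1505  0.015 ]
bedcorner fix [0.5062 0.1956 0.015 ]
```

send_rows(commands=[{"delta_pos": [3.6, -4.2, 0], "yaw": 0.115}, {"delta_pos": [3.6, -4.2, 0], "yaw": 0.115}, {"delta_pos": [3.6, -4.2, -0.5], "yaw": 0.115}, {"delta_pos": [3.6, -4.2, -1.5], "yaw": 0.115}, {"delta_pos": [3.6, -4.2, -2], "yaw": 0.115}, {"delta_pos": [0, 0, 0], "yaw": 0}], grip=-1)

```text
t: 0.85
tcp_pos: [0.4591, 0.3442, 0.1873]
tool_rot: [-0.07, 0.998, -0.001, -0.001]
force: [-0.4, -0.2, -0.4]
finger_gap: 1.002
```

Run:
```python
from h import *
im,p=shot("pics/w1.png"); print(p,yaw(p[1]),manip.sense()["t"])
```

```text
(array([0.45909878, 0.3441557 , 0.1872909 ]), array([-6.99513151e-02,  9.97549564e-01, -1.11796232e-03, -6.56633676e-04])) 98.02247844631488 0.9
```

View pics/w1.png

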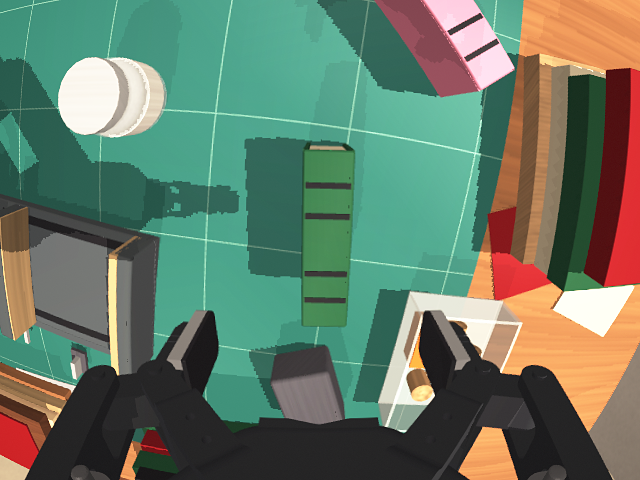

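The wrist view shows the thick spine between (304,151), (354,152), (346,326) and (302,325). The fixed jaw is at lower left.

Run:
```python
from h import *
im,p=load("pics/w1.png"); hsv=cv2.cvtColor(im,cv2.COLOR_BGR2HSV); print(hsv[200,330],hsv[200,280],hsv[150,220])
m=cv2.inRange(hsv,(50,90,90),(70,255,255))[130:340,270:380]
m=cv2.morphologyEx(m,3,np.ones((13,3),np.uint8))
k=max(cv2.findContours(m,0,2)[0],key=cv2.contourArea)+[270,130]; print(cv2.minAreaRect(k))
W=np.array([onz("wrist",q[0],.09,p)[:2] for q in k],np.float32); print(cv2.minAreaRect(W))
for n,u,z in [("fix inner near",(108,250),.065),("fix inner far",(113,342),.065)]: print(n,onz("wrist",u,z,p))
```

```text
[ 67 123 141] [ 82 133 102] [ 82 135 166]
((327.54180908203125, 234.94757080078125), (51.10235595703125, 182.3168182373047), 0.6740368604660034)
((0.45706257224082947, 0.34834104776382446), (0.13317927718162537, 0.033070411533117294), 6.870886325836182)
fix inner near [0.49832249 0.1674743  0.065     ]
fix inner far [0.59460837 0.16211252 0.065     ]
```

send_rows(commands=[{"delta_pos": [-0.2, 0.42, 0], "yaw": -0.02}, {"delta_pos": [0, 0, -4.4], "yaw": 0}, {"delta_pos": [0, 0, -4.4], "yaw": 0}, {"delta_pos": [0, 0, -3.6], "yaw": 0}, {"delta_pos": [0, 0, -1.0], "yaw": 0}, {"delta_pos": [0, 0, 0], "yaw": 0}])

```text
t: 1.65
tcp_pos: [0.4528, 0.3599, 0.0551]
tool_rot: [-0.063, 0.998, 0.002, 0.004]
force: [0.8, -0.1, -0.0]
finger_gap: 0.999
```

send_rows(commands=[{"delta_pos": [0, 0, 0], "yaw": 0}, {"delta_pos": [0, 0, 0], "yaw": 0}, {"delta_pos": [0, 0, 0], "yaw": 0}, {"delta_pos": [0, 0, 0], "yaw": 0}, {"delta_pos": [0, 0, 0], "yaw": 0}, {"delta_pos": [0, 0, 0], "yaw": 0}], grip=1, force=50)

```text
t: 2.4
tcp_pos: [0.4546, 0.3599, 0.0598]
tool_rot: [-0.064, 0.998, 0.002, 0.007]
force: [-0.6, -1.8, 1.0]
finger_gap: 0.414
```

send_rows(commands=[{"delta_pos": [0, 0, 3], "yaw": 0}, {"delta_pos": [0, 0, 6], "yaw": 0}, {"delta_pos": [0, -2, 5], "yaw": 0}, {"delta_pos": [1, -5, 3], "yaw": -0.11}, {"delta_pos": [1, -5, 0], "yaw": -0.1}, {"delta_pos": [0, 0, 0], "yaw": 0}, {"delta_pos": [0, 0, 0], "yaw": 0}])

```text
t: 3.28
tcp_pos: [0.4719, 0.2389, 0.23]
tool_rot: [0.044, 0.999, 0.004, 0.004]
force: [-0.5, 0.6, -4.0]
finger_gap: 0.391
```

Run:
```python
from h import *
im,p=shot("pics/w2.png"); print(p,yaw(p[1]),manip.sense()["t"]); cv2.imwrite("pics/w2v.png",cv2.resize(im,(800,600)))
```

```text
(array([0.47189956, 0.23889054, 0.22999646]), array([0.04410963, 0.99901131, 0.00397536, 0.0038644 ])) 84.94543922118643 3.325
```

View pics/w2v.png

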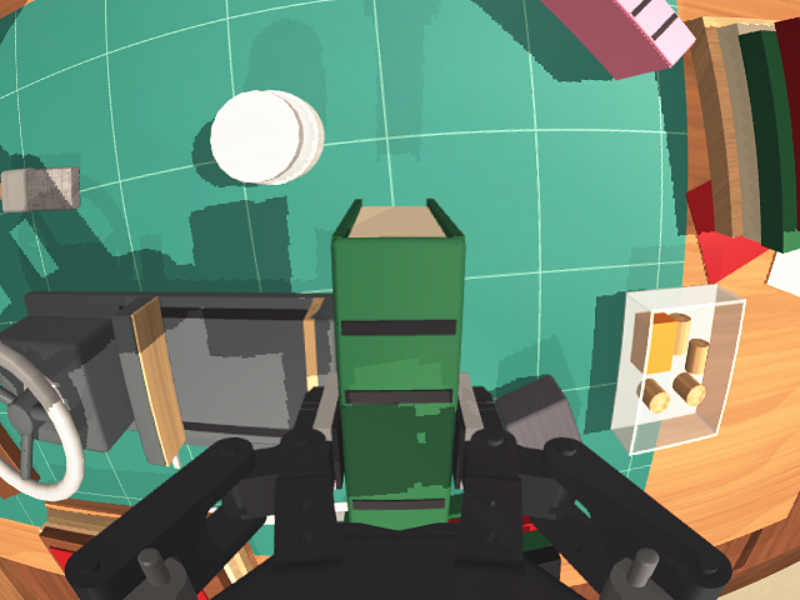

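Run:
```python
from h import *
im,p=load("pics/w2.png"); f=lambda a,z:np.round(onz("wrist",np.array(a)/1.25,z,p),4)
z=p[0][2]+.03
for n,a,zz in [("bookL",(333,238),z),("bookR",(465,238),z),("book mid L",(346,410),z),("book mid R",(458,410),z),("bed near L",(30,293),.015),("bed near R",(330,293),.015),("movface bot near",(158,303),.015),("movface bot far",(186,456),.015),("movtop in near",(135,312),.065),("movtop in far",(164,464),.065),("fixtop near",(307,320),.065),("fix top lower",(307,390),.065),("ptr",(178,466),.03)]: print(n,f(a,zz))
```

```text
bookL [0.4095 0.2273 0.26  ]
bookR [0.4125 0.2598 0.26  ]
book mid L [0.4586 0.2242 0.26  ]
book mid R [0.4617 0.256  0.26  ]
bed near L [ 0.4674 -0.1373  0.015 ]
bed near R [0.4987 0.1822 0.015 ]
movface bot near [0.4929 0.0237 0.015 ]
movface bot far [0.6599 0.0022 0.015 ]
movtop in near [0.4838 0.0307 0.065 ]
movtop in far [0.6323 0.0083 0.065 ]
fixtop near [0.502  0.1714 0.065 ]
fix top lower [0.559  0.1618 0.065 ]
ptr [ 0.6619 -0.002   0.03  ]
```

send_rows(commands=[{"delta_pos": [3, -3, -1], "yaw": -0.015}, {"delta_pos": [3, -3, -2], "yaw": 0}, {"delta_pos": [2.5, -2.5, -2], "yaw": 0}, {"delta_pos": [1, -1, -1], "yaw": 0}, {"delta_pos": [0, 0, 0], "yaw": 0}, {"delta_pos": [0, 0, 0], "yaw": 0}])

```text
t: 4.08
tcp_pos: [0.5655, 0.1504, 0.1649]
tool_rot: [0.045, 0.999, 0.005, 0.0]
force: [0.0, -0.8, -4.1]
finger_gap: 0.387
```

Run:
```python
from h import *
im,p=shot("pics/w3.png"); print(p,yaw(p[1]),manip.sense()["t"]); cv2.imwrite("pics/w3v.png",cv2.resize(im[:,:500],(800,768))[:600])
```

```text
(array([0.56547093, 0.1503611 , 0.16487565]), array([4.50351606e-02, 9.98970752e-01, 5.39634703e-03, 3.86961258e-04])) 84.83761806300298 4.125
```

View pics/w3v.png

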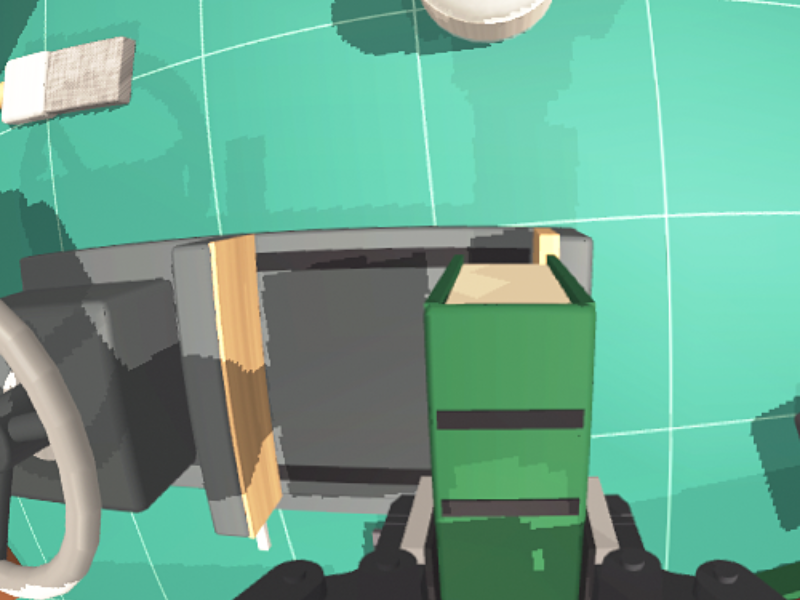

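Run:
```python
from h import *
im,p=load("pics/w3.png"); ya=np.radians(-5.7); X=np.array([np.cos(ya),np.sin(ya)]);Y=np.array([-X[1],X[0]])
z=p[0][2]+.03
for n,a,zz in [("bookL",(427,304),z),("bookR",(594,304),z),("bookmidL",(438,520),z),("bookmidR",(585,515),z),("book bot L",(460,256),z-.09),("book bot R",(551,260),z-.09),("fix in top near",(540,231),.065),("fix outer corner",(592,238),.065),("movtop in near",(210,243),.065),("movtop in far",(251,537),.065),("mov outer near",(173,247),.065),("bed near",(390,228),.015)]:
  w=onz("wrist",np.array(a)/1.6,zz,p); print(n,np.round(w,4),"press",round(w[:2]@X,4),round(w[:2]@Y,4))
print("tcp",p[0][:2]@X,p[0][:2]@Y)
```

```text
bookL [0.5033 0.1389 0.1949] press 0.487 0.1882
bookR [0.5062 0.1711 0.1949] press 0.4867 0.2206
bookmidL [0.5511 0.1347 0.1949] press 0.535 0.1888
bookmidR [0.553  0.1672 0.1949] press 0.5336 0.2213
book bot L [0.5033 0.139  0.1049] press 0.487 0.1883
book bot R [0.5075 0.1698 0.1049] press 0.4882 0.2194
fix in top near [0.4999 0.1691 0.065 ] press 0.4807 0.2179
fix outer corner [0.5044 0.1901 0.065 ] press 0.483 0.2393
movtop in near [0.4864 0.0258 0.065 ] press 0.4814 0.074
movtop in far [0.634  0.0107 0.065 ] press 0.6298 0.0736
mov outer near [0.4848 0.006  0.065 ] press 0.4818 0.0541
bed near [0.4941 0.0987 0.015 ] press 0.4819 0.1473
tcp 0.5477411721970171 0.20578008268365072
```

send_rows(commands=[{"delta_pos": [0.3, -0.9, -1], "yaw": 0}, {"delta_pos": [0, 0, -1], "yaw": 0}, {"delta_pos": [0, 0, -0.5], "yaw": 0}, {"delta_pos": [0, 0, 0], "yaw": 0}])

```text
t: 4.62
tcp_pos: [0.5674, 0.1425, 0.1395]
tool_rot: [0.044, 0.999, 0.006, 0.001]
force: [0.7, -0.1, -3.6]
finger_gap: 0.393
```

send_rows(commands=[{"delta_pos": [0.05, -0.1, -2], "yaw": 0}, {"delta_pos": [0, 0, -2], "yaw": 0}, {"delta_pos": [0, 0, -1.3], "yaw": 0}, {"delta_pos": [0, 0, -0.5], "yaw": 0}, {"delta_pos": [0, 0, 0], "yaw": 0}])

```text
t: 5.25
tcp_pos: [0.5698, 0.1419, 0.0813]
tool_rot: [0.044, 0.999, 0.006, 0.003]
force: [0.5, -0.3, -3.6]
finger_gap: 0.39
```

send_rows(commands=[{"delta_pos": [0, 0, -0.4], "yaw": 0}, {"delta_pos": [0, 0, -0.2], "yaw": 0}, {"delta_pos": [0, 0, -0.2], "yaw": 0}])

```text
t: 5.62
tcp_pos: [0.5709, 0.1419, 0.0755]
tool_rot: [0.043, 0.999, 0.006, 0.005]
force: [-5.1, -1.8, 13.2]
finger_gap: 0.391
```

send_rows(commands=[{"delta_pos": [0, 0, 0], "yaw": 0}, {"delta_pos": [0, 0, 0], "yaw": 0}, {"delta_pos": [0, 0, 0], "yaw": 0}, {"delta_pos": [0, 0, 2], "yaw": 0}, {"delta_pos": [0, 0, 5], "yaw": 0}, {"delta_pos": [-1, 0, 6], "yaw": 0}, {"delta_pos": [-3, 0, 5], "yaw": 0}, {"delta_pos": [-3, -3, 0], "yaw": 0}, {"delta_pos": [0, 0, 0], "yaw": 0}], grip=-1)

```text
t: 6.75
tcp_pos: [0.5018, 0.1114, 0.2629]
tool_rot: [0.043, 0.999, 0.006, 0.009]
force: [0.3, 0.1, 0.5]
finger_gap: 0.998
```

Run:
```python
from h import *
im,p=shot("pics/w4.png"); print(p,yaw(p[1]),manip.sense()["t"],manip.sense()["q"].round(2))
```

```text
(array([0.50182273, 0.11143673, 0.26293088]), array([0.04327491, 0.99900358, 0.00612506, 0.00903345])) 85.04575102353836 6.8 [-0.01  0.33  1.68  0.01  1.11 -1.5 ]
```

View pics/w4.png

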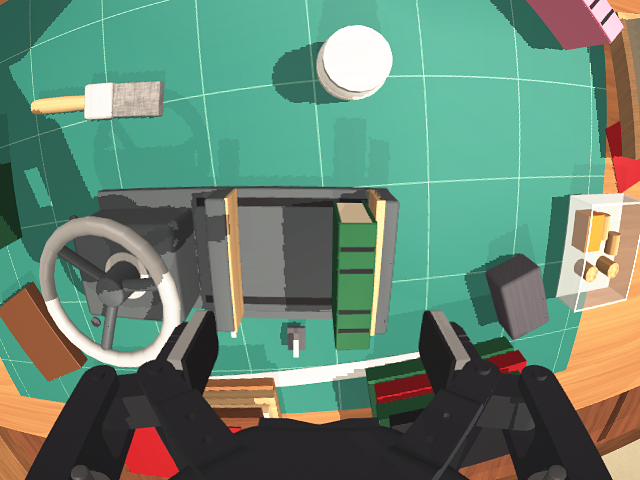

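Thick book stands in the press, spine up: spine (334,224) to (370,345), against the fixed jaw. Stop fin is at (295,345), pointer tip at (234,335), hub at (116,290).

Run:
```python
from h import *
im,p=load("pics/w4.png"); ya=np.radians(-5.7); X=np.array([np.cos(ya),np.sin(ya)]);Y=np.array([-X[1],X[0]])
for n,a,zz in [("bkNL",(334,225),.105),("bkNR",(377,224),.105),("bkFL",(335,347),.105),("bkFR",(369,347),.105),("fin near",(295,330),.03),("fin far",(296,356),.03),("ptr tip",(234,336),.03),("hub",(117,279),.129),("movtop near",(227,192),.065),("fixtop near",(375,194),.065)]:
  w=onz("wrist",np.array(a),zz,p); print(n,np.round(w,4),"press",round(w[:2]@X,4),round(w[:2]@Y,4))
# rim centre: angles from hsv mask ellipse
```

```text
bkNL [0.51   0.1253 0.105 ] press 0.495 0.1754
bkNR [0.5123 0.1619 0.105 ] press 0.4937 0.212
bkFL [0.6343 0.1177 0.105 ] press 0.6195 0.1801
bkFR [0.6383 0.1513 0.105 ] press 0.6201 0.2139
fin near [0.659  0.0722 0.03  ] press 0.6485 0.1373
fin far [0.698  0.0689 0.03  ] press 0.6877 0.1379
ptr tip [ 0.6627 -0.0037  0.03  ] press 0.6598 0.0622
hub [ 0.5343 -0.0733  0.129 ] press 0.5389 -0.0199
movtop near [0.4803 0.0285 0.065 ] press 0.4751 0.076
fixtop near [0.4952 0.1674 0.065 ] press 0.4762 0.2158
```

send_rows(commands=[{"delta_pos": [-0.5, -6, 0], "yaw": 0}, {"delta_pos": [-0.5, -6, 0], "yaw": 0}, {"delta_pos": [-0.6, -6, 0], "yaw": 0}, {"delta_pos": [-0.6, -6, -1], "yaw": 0}, {"delta_pos": [-0.6, -6, -2], "yaw": 0}, {"delta_pos": [-0.6, -6, -2], "yaw": 0}, {"delta_pos": [-0.6, -5, -2], "yaw": 0}, {"delta_pos": [0, -1, 0], "yaw": 0}, {"delta_pos": [0, 0, 0], "yaw": 0}, {"delta_pos": [0, 0, 0], "yaw": 0}])

```text
t: 8.05
tcp_pos: [0.474, -0.3146, 0.1909]
tool_rot: [0.04, 0.999, 0.007, 0.017]
force: [0.9, 0.3, 0.0]
finger_gap: 1.002
```

Run:
```python
from h import *
im,p=shot("pics/w5.png"); print(p,yaw(p[1]),manip.sense()["t"],manip.sense()["q"].round(2))
hsv=cv2.cvtColor(im,cv2.COLOR_BGR2HSV)
m=cv2.inRange(hsv,(50,90,80),(71,255,255)); m=cv2.morphologyEx(m,3,np.ones((13,3),np.uint8))
for k in cv2.findContours(m,0,2)[0]:
    if cv2.contourArea(k)<1500: continue
    W=np.array([onz("wrist",q[0],.084,p)[:2] for q in k],np.float32); print(cv2.minAreaRect(k),cv2.minAreaRect(W))
```

```text
(array([ 0.47397127, -0.31457852,  0.19087082]), array([0.03972545, 0.99904015, 0.00652259, 0.01726633])) 85.45985282370673 8.1 [-0.8   0.49  1.63  0.04  1.   -2.31]
((35.08932113647461, 400.9620666503906), (76.65421295166016, 47.912376403808594), 7.224316120147705) ((0.6596880555152893, -0.6830021142959595), (0.08706406503915787, 0.20398935675621033), 0.47713613510131836)
((81.40557098388672, 345.0998840332031), (58.58850860595703, 163.4647216796875), 88.40885925292969) ((0.5672115683555603, -0.576508641242981), (0.06441521644592285, 0.2465049922466278), 1.6999015808105469)
((300.0185241699219, 205.8338623046875), (38.06864929199219, 155.16236877441406), 1.5911402702331543) ((0.45538395643234253, -0.3247455954551697), (0.02548215165734291, 0.11249542236328125), 83.86894989013672)
```

send_rows(commands=[{"delta_pos": [-1.8, -1.0, -1], "yaw": -0.027}, {"delta_pos": [0, 0, -3], "yaw": 0}, {"delta_pos": [0, 0, -1], "yaw": 0}, {"delta_pos": [0, 0, 0], "yaw": 0}])

```text
t: 8.6
tcp_pos: [0.4542, -0.3225, 0.141]
tool_rot: [0.052, 0.998, 0.005, 0.018]
force: [-0.9, -0.0, 0.5]
finger_gap: 0.998
```

send_rows(commands=[{"delta_pos": [0, -0.2, -3], "yaw": 0}, {"delta_pos": [0, 0, -3], "yaw": 0}, {"delta_pos": [0, 0, -1.8], "yaw": 0}, {"delta_pos": [0, 0, -0.4], "yaw": 0}, {"delta_pos": [0, 0, 0], "yaw": 0}])

```text
t: 9.22
tcp_pos: [0.4566, -0.3274, 0.0618]
tool_rot: [0.052, 0.998, 0.001, 0.021]
force: [0.0, -0.3, 0.8]
finger_gap: 1.002
```

send_rows(commands=[{"delta_pos": [0, 0, -0.1], "yaw": 0}, {"delta_pos": [0, 0, -0.1], "yaw": 0}, {"delta_pos": [0, 0, -0.1], "yaw": 0}, {"delta_pos": [0, 0, -0.1], "yaw": 0}, {"delta_pos": [0, 0, 0], "yaw": 0}, {"delta_pos": [0, 0, 0], "yaw": 0}], grip=1, force=50)

```text
t: 9.98
tcp_pos: [0.4579, -0.3275, 0.0612]
tool_rot: [0.052, 0.998, 0.001, 0.023]
force: [0.1, -1.5, 0.2]
finger_gap: 0.295
```

send_rows(commands=[{"delta_pos": [0, 0, 3], "yaw": 0}, {"delta_pos": [0, 0, 6], "yaw": 0}, {"delta_pos": [0, 1, 6], "yaw": 0}, {"delta_pos": [1.5, 5.5, 2], "yaw": 0}, {"delta_pos": [1.5, 5.5, 0], "yaw": 0}, {"delta_pos": [1.5, 5.5, 0], "yaw": 0}, {"delta_pos": [1.5, 5.5, 0], "yaw": 0}, {"delta_pos": [1.5, 5.5, 0], "yaw": 0}, {"delta_pos": [1.5, 5.5, 0], "yaw": 0}, {"delta_pos": [1, 4.5, 0], "yaw": 0}])

```text
t: 11.22
tcp_pos: [0.5566, 0.065, 0.232]
tool_rot: [0.057, 0.998, 0.001, 0.022]
force: [0.2, -0.5, -2.5]
finger_gap: 0.293
```

send_rows(commands=[{"delta_pos": [0, 0, 0], "yaw": 0}, {"delta_pos": [0, 0, 0], "yaw": 0}])

```text
t: 11.48
tcp_pos: [0.5557, 0.0682, 0.2306]
tool_rot: [0.054, 0.998, 0.001, 0.02]
force: [-0.2, 0.8, -2.1]
finger_gap: 0.296
```

send_rows(commands=[{"delta_pos": [1.2, 0.8, -1], "yaw": 0.005}, {"delta_pos": [0, 0, -3], "yaw": 0}, {"delta_pos": [0, 0, -2], "yaw": 0}, {"delta_pos": [0, 0, 0], "yaw": 0}, {"delta_pos": [0, 0, 0], "yaw": 0}])

```text
t: 12.1
tcp_pos: [0.571, 0.0719, 0.1673]
tool_rot: [0.055, 0.998, 0.001, 0.021]
force: [0.7, 0.3, -2.4]
finger_gap: 0.294
```

Run:
```python
from h import *
im,p=shot("pics/w6.png"); print(p,yaw(p[1]),manip.sense()["t"]); cv2.imwrite("pics/w6v.png",cv2.resize(im[:,:500],(800,768))[:600])
```

```text
(array([0.57100286, 0.07193291, 0.16734861]), array([5.53080905e-02, 9.98243415e-01, 8.48655973e-04, 2.12221501e-02])) 83.66238920632945 12.15
```

View pics/w6v.png

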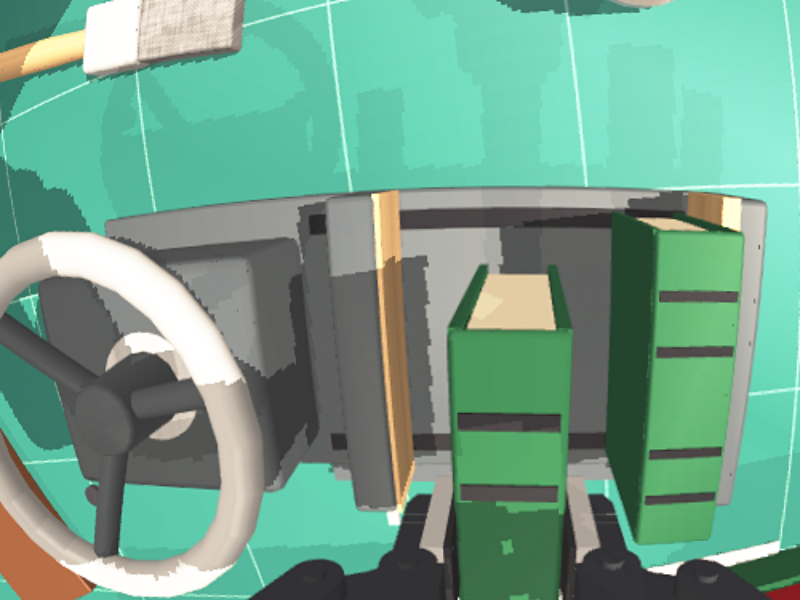

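Run:
```python
from h import *
im,p=load("pics/w6.png"); ya=np.radians(-5.7); X=np.array([np.cos(ya),np.sin(ya)]);Y=np.array([-X[1],X[0]])
z=p[0][2]+.0228
for n,a,zz in [("bL",(449,333),z),("bR",(571,331),z),("bmL",(454,497),z),("bmR",(560,497),z),("bot L",(488,266),z-.084),("bot R",(549,268),z-.084),("movtop near",(373,194),.065),("movtop far",(397,510),.065),("thick NL",(660,233),.105),("thick NR",(742,234),.105),("thick FL",(639,541),.105),("thick FR",(713,537),.105)]:
  w=onz("wrist",np.array(a)/1.6,zz,p); print(n,np.round(w,4),"press",round(w[:2]@X,4),round(w[:2]@Y,4))
print("tcp",p[0][:2]@X,p[0][:2]@Y)
```

```text
bL [0.515  0.0649 0.1901] press 0.506 0.1157
bR [0.5173 0.0897 0.1901] press 0.5059 0.1406
bmL [0.5535 0.0602 0.1901] press 0.5448 0.1149
bmR [0.5563 0.0844 0.1901] press 0.5451 0.1392
bot L [0.5156 0.0703 0.1061] press 0.506 0.1211
bot R [0.5185 0.0908 0.1061] press 0.5069 0.1419
movtop near [0.4862 0.0253 0.065 ] press 0.4813 0.0735
movtop far [0.6333 0.0097 0.065 ] press 0.6292 0.0726
thick NL [0.5099 0.1305 0.105 ] press 0.4944 0.1805
thick NR [0.5119 0.1612 0.105 ] press 0.4934 0.2112
thick FL [0.6358 0.1193 0.105 ] press 0.6208 0.1818
thick FR [0.6394 0.1524 0.105 ] press 0.6211 0.2151
tcp 0.5610352230033587 0.12828910095999085
```

send_rows(commands=[{"delta_pos": [-0.6, 0.3, -1.5], "yaw": 0.01}, {"delta_pos": [0, 0, -3], "yaw": 0}, {"delta_pos": [0, 0, -2.5], "yaw": 0}, {"delta_pos": [0, 0, -1], "yaw": 0}, {"delta_pos": [0, 0, 0], "yaw": 0}])

```text
t: 12.78
tcp_pos: [0.5703, 0.0739, 0.0912]
tool_rot: [0.051, 0.998, 0.001, 0.028]
force: [0.4, -0.5, -2.0]
finger_gap: 0.293
```

send_rows(commands=[{"delta_pos": [-0.6, 0.2, -0.8], "yaw": 0}, {"delta_pos": [0, 0, -0.4], "yaw": 0}, {"delta_pos": [0, 0, -0.3], "yaw": 0}, {"delta_pos": [0, 0, -0.2], "yaw": 0}])

```text
t: 13.28
tcp_pos: [0.5663, 0.076, 0.0763]
tool_rot: [0.051, 0.998, 0.001, 0.031]
force: [-0.0, 0.1, 4.1]
finger_gap: 0.291
```

Seated. I release with a limited opening so the finger doesn't hit the thick book.

send_rows(commands=[{"delta_pos": [0, 0, -0.1], "yaw": 0}, {"delta_pos": [0, 0, 0], "yaw": 0}, {"delta_pos": [0, 0, 0], "yaw": 0}], grip=0.0)

```text
t: 13.65
tcp_pos: [0.5676, 0.0759, 0.0761]
tool_rot: [0.051, 0.998, 0.001, 0.033]
force: [0.6, 1.1, 0.2]
finger_gap: 0.501
```

send_rows(commands=[{"delta_pos": [0, 0, 2], "yaw": 0}, {"delta_pos": [0, 0, 4], "yaw": 0}, {"delta_pos": [0, 0, 5], "yaw": 0}, {"delta_pos": [-2, -4, 5], "yaw": 0}, {"delta_pos": [-2, -5, 0], "yaw": 0}, {"delta_pos": [-2, -5, 0], "yaw": 0}, {"delta_pos": [0, 0, 0], "yaw": 0}, {"delta_pos": [0, 0, 0], "yaw": 0}])

```text
t: 14.65
tcp_pos: [0.5084, -0.0647, 0.2389]
tool_rot: [0.05, 0.998, -0.001, 0.036]
force: [0.2, 0.2, -0.2]
finger_gap: 0.498
```

Run:
```python
from h import *
im,p=shot("pics/w7.png"); print(p,yaw(p[1]),manip.sense()["t"],manip.sense()["q"].round(2)); cv2.imwrite("pics/w7v.png",cv2.resize(im,(800,600)))
```

```text
(array([ 0.50836801, -0.06471497,  0.2389315 ]), array([ 5.00054816e-02,  9.98107524e-01, -6.89093121e-04,  3.57819421e-02])) 84.2682433863861 14.7 [-0.36  0.34  1.75  0.02  0.98 -1.84]
```

View pics/w7v.png

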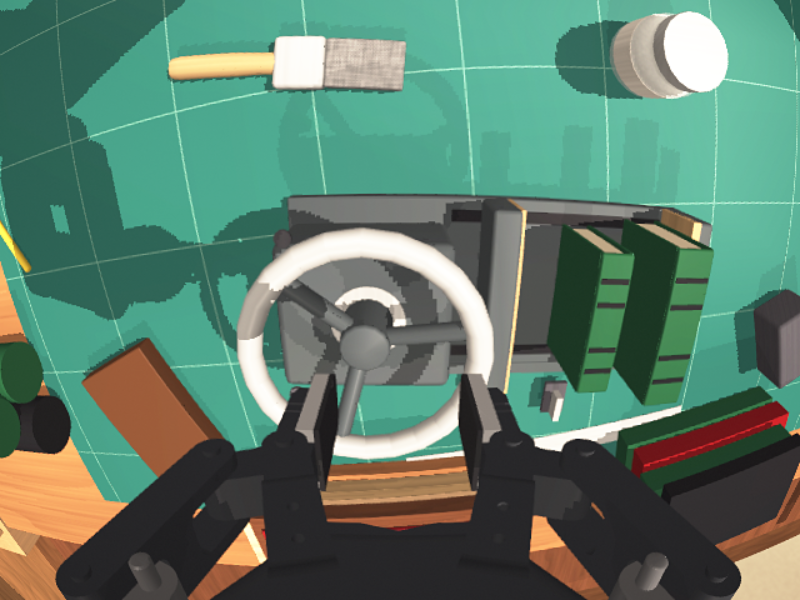

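Both books stand spine up side by side at (605,320) and (670,320). The wheel hub is at (365,345), with spokes towards (462,330), (290,290) and (347,430). The pointer is hidden behind the finger.

Run:
```python
from h import *
im,p=load("pics/w7.png")
P=[onz("wrist",np.array(a)/1.25,.135,p)[:2] for a in [(365,240),(480,330),(250,330),(440,271),(290,262),(262,390),(300,430),(470,375),(365,447)]]
P=np.array(P); A=np.c_[2*P,np.ones(len(P))]; s=np.linalg.lstsq(A,(P**2).sum(1),rcond=None)[0]; c=s[:2]; print("circle",c,np.sqrt(s[2]+c@c),np.hypot(*(P-c).T).round(4))
h=onz("wrist",np.array((365,345))/1.25,.129,p); print("hub",h)
for a in [(440,334),(310,302),(350,405)]:
  w=onz("wrist",np.array(a)/1.25,.135,p)[:2]-c; print("spoke",np.degrees(np.arctan2(w[1],w[0])),np.hypot(*w))
```

```text
circle [ 0.54924882 -0.09129057] 0.0700083277207126 [0.0711 0.0718 0.0685 0.0697 0.07   0.0696 0.0715 0.0673 0.0704]
hub [ 0.54497827 -0.08876806  0.129     ]
spoke 102.03065181638357 0.04859367950647265
spoke -147.0191111510853 0.044871542660697795
spoke -19.0855739082108 0.03649006683447619
```

send_rows(commands=[{"delta_pos": [0.3, -1.2, 0], "yaw": 0.155}, {"delta_pos": [0.3, -1.2, 0], "yaw": 0.155}, {"delta_pos": [0.3, -1.2, 0], "yaw": 0.155}, {"delta_pos": [0.3, -1.2, 0], "yaw": 0.155}, {"delta_pos": [0, 0, -2], "yaw": 0.14}, {"delta_pos": [0, 0, -1], "yaw": 0}, {"delta_pos": [0, 0, 0], "yaw": 0}, {"delta_pos": [0, 0, 0], "yaw": 0}], grip=0.34)

```text
t: 15.7
tcp_pos: [0.5243, -0.1033, 0.2066]
tool_rot: [-0.342, 0.939, 0.014, 0.033]
force: [0.4, -0.4, 0.7]
finger_gap: 0.327
```

Run:
```python
from h import *
s=manip.sense(); p=s["tcp_pos"]; c=np.array([.5493,-.0905]); d=p[:2]-c; print(p,yaw(s["tool_rot"]),R.from_quat(s["tool_rot"]).as_matrix()[:,2],s["q"].round(2),s["finger_gap"]); print(np.degrees(np.arctan2(d[1],d[0])),np.hypot(*d))
```

```text
[ 0.5243048  -0.10326281  0.20663192] 130.01274935406653 [ 0.05160525  0.04889847 -0.99746972] [-0.44  0.42  1.72  0.08  0.98 -2.75] 0.32712269584150616
-152.95067215590984 0.028065085576574115
```

send_rows(commands=[{"delta_pos": [-0.5, -1.0, -1], "yaw": -0.03}, {"delta_pos": [0, 0, -2], "yaw": 0}, {"delta_pos": [0, 0, -1], "yaw": 0}, {"delta_pos": [0, 0, 0], "yaw": 0}])

```text
t: 16.2
tcp_pos: [0.5192, -0.115, 0.1662]
tool_rot: [-0.325, 0.945, 0.012, 0.034]
force: [0.4, 0.3, 0.2]
finger_gap: 0.33
```

```bash
cat > st.py <<'E'
from h import *
s=manip.sense(); p=s["tcp_pos"]; c=np.array([.5493,-.0905]); d=p[:2]-c; a=np.degrees(np.arctan2(d[1],d[0])); print(s["t"],p,"yaw",yaw(s["tool_rot"]),"z",R.from_quat(s["tool_rot"]).as_matrix()[:2,2],"q",s["q"].round(2),"F",s["force"].round(1)); print("ang",a,"r",np.hypot(*d),"yaw wanted",a+270)
E
cat > vis.py <<'E'
from h import *
import sys
im,p=shot(sys.argv[1]); cv2.imwrite(sys.argv[1][:-4]+"v.png",cv2.resize(im,(800,600)))
E
python3 st.py; python3 vis.py pics/w8.png
```

```text
16.2 [ 0.51918568 -0.11496109  0.16617266] yaw 127.99636554740512 z [0.05579945 0.04502329] q [-0.47  0.48  1.76  0.09  0.87 -2.75] F [0.4 0.3 0.2]
ang -140.9139287143961 r 0.03879713013328424 yaw wanted 129.0860712856039
```

View pics/w8v.png

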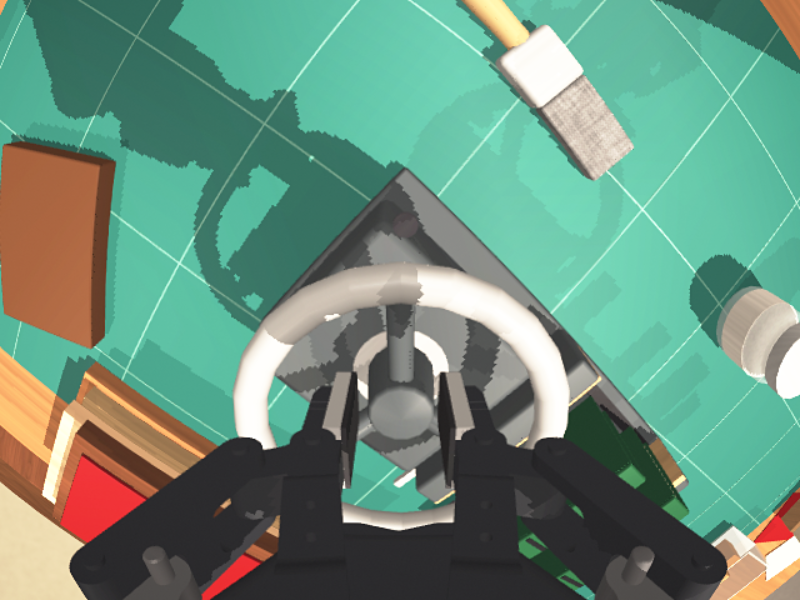

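send_rows(commands=[{"delta_pos": [0.1, 0.1, -1.5], "yaw": 0}, {"delta_pos": [0, 0, -1.5], "yaw": 0}, {"delta_pos": [0, 0, -0.7], "yaw": 0}, {"delta_pos": [0, 0, -0.4], "yaw": 0}, {"delta_pos": [0, 0, 0], "yaw": 0}])

```text
t: 16.88
tcp_pos: [0.5217, -0.1144, 0.1243]
tool_rot: [-0.325, 0.945, 0.011, 0.035]
force: [-0.5, 0.3, 0.3]
finger_gap: 0.333
```

```bash
python3 st.py
```

```text
16.875 [ 0.52165942 -0.11444547  0.12425588] yaw 127.98293641324564 z [0.05950857 0.0431273 ] q [-0.46  0.55  1.79  0.09  0.77 -2.76] F [-0.5  0.3  0.3]
ang -139.09709606804654 r 0.0365703025419751 yaw wanted 130.90290393195346
```

```bash
cat > arc.py <<'E'
from h import *
import sys,json
n=int(sys.argv[1]); st=float(sys.argv[2]); rt=.038
s=manip.sense(); p=s["tcp_pos"]; c=np.array([.5493,-.0905]); d=p[:2]-c; a=np.arctan2(d[1],d[0])
w=a+1.5*np.pi-np.radians(yaw(s["tool_rot"])); w=(w+np.pi/2)%np.pi-np.pi/2
P=p[:2]; dz=(.121-p[2])*100/n; out=[]
for i in range(n):
    a-=st; Q=c+rt*np.array([np.cos(a),np.sin(a)]); D=(Q-P)*100; P=Q
    out.append({"delta_pos":[round(D[0],2),round(D[1],2),round(dz,2)],"yaw":round(-st+w/n,3)})
print("yaw err",np.degrees(w)); print(json.dumps(out))
E
python3 arc.py 6 0.13
```

```text
yaw err 2.919967518707827
[{"delta_pos": [-0.41, 0.3, -0.05], "yaw": -0.122}, {"delta_pos": [-0.24, 0.43, -0.05], "yaw": -0.122}, {"delta_pos": [-0.19, 0.46, -0.05], "yaw": -0.122}, {"delta_pos": [-0.13, 0.48, -0.05], "yaw": -0.122}, {"delta_pos": [-0.06, 0.49, -0.05], "yaw": -0.122}, {"delta_pos": [0.0, 0.49, -0.05], "yaw": -0.122}]
```

send_rows(commands=[{"delta_pos": [-0.4, 0.3, -0.05], "yaw": -0.12}, {"delta_pos": [-0.25, 0.43, -0.05], "yaw": -0.12}, {"delta_pos": [-0.2, 0.46, -0.05], "yaw": -0.12}, {"delta_pos": [-0.13, 0.48, -0.05], "yaw": -0.12}, {"delta_pos": [-0.06, 0.5, -0.05], "yaw": -0.12}, {"delta_pos": [0.0, 0.5, -0.05], "yaw": -0.12}])

```text
t: 17.62
tcp_pos: [0.528, -0.1018, 0.1285]
tool_rot: [0.038, 0.998, -0.021, 0.053]
force: [1.4, -1.3, 1.0]
finger_gap: 0.329
```

```bash
python3 st.py; python3 arc.py 10 0.13
```

```text
17.625 [ 0.52798486 -0.10180578  0.12853822] yaw 85.47629637320152 z [ 0.10383133 -0.04509948] q [-0.4   0.53  1.83 -0.    0.67 -1.89] F [ 1.4 -1.3  1. ]
ang -152.0580428893346 r 0.024127910380794034 yaw wanted 117.94195711066541
yaw err 32.46566073746387
[{"delta_pos": [-1.43, -0.2, -0.08], "yaw": -0.073}, {"delta_pos": [-0.14, 0.47, -0.08], "yaw": -0.073}, {"delta_pos": [-0.08, 0.49, -0.08], "yaw": -0.073}, {"delta_pos": [-0.02, 0.49, -0.08], "yaw": -0.073}, {"delta_pos": [0.05, 0.49, -0.08], "yaw": -0.073}, {"delta_pos": [0.11, 0.48, -0.08], "yaw": -0.073}, {"delta_pos": [0.17, 0.46, -0.08], "yaw": -0.073}, {"delta_pos": [0.23, 0.44, -0.08], "yaw": -0.073}, {"delta_pos": [0.29, 0.4, -0.08], "yaw": -0.073}, {"delta_pos": [0.34, 0.36, -0.08], "yaw": -0.073}]
```

Combining yaw with the arc drove the tool off its circle. I lift clear, close the fingers, and will push a spoke without yaw instead. The pointer and fin I measure by sampling the image along their known line.

send_rows(commands=[{"delta_pos": [0, 0, 2], "yaw": 0}, {"delta_pos": [0, 0, 4], "yaw": 0}, {"delta_pos": [-2, 3, 5], "yaw": 0}, {"delta_pos": [-3, 5, 2], "yaw": 0}, {"delta_pos": [-3, 4, 0], "yaw": 0}, {"delta_pos": [0, 0, 0], "yaw": 0}, {"delta_pos": [0, 0, 0], "yaw": 0}], grip=1)

```text
t: 18.5
tcp_pos: [0.4491, 0.0202, 0.2669]
tool_rot: [0.039, 0.997, -0.021, 0.059]
force: [-0.3, 0.8, -0.2]
finger_gap: 0.002
```

```bash
python3 st.py
cat > prof.py <<'E'
from h import *
import sys
name=sys.argv[1]; fn=sys.argv[2]
if name=="wrist": im,p=shot(fn)
else: im=manip.snapshot(name); cv2.imwrite(fn,im); p=None
ya=np.radians(-5.7); X=np.array([np.cos(ya),np.sin(ya)]);Y=np.array([-X[1],X[0]])
xs=np.arange(.625,.715,.0005); ys=np.arange(.03,.175,.0005)
rect=np.zeros((len(xs),len(ys),2),np.float32)
for i,x in enumerate(xs):
    for j,y in enumerate(ys): rect[i,j]=proj(name,np.r_[x*X+y*Y,.03],p)
r=cv2.remap(im,rect[...,0],rect[...,1],1); cv2.imwrite(fn[:-4]+"r.png",cv2.resize(r,None,fx=2.5,fy=2.5))
g=r.min(2); m=cv2.inRange(cv2.cvtColor(r,cv2.COLOR_BGR2HSV),(0,0,140),(180,70,255))
for k in cv2.findContours(m,0,2)[0]:
    if cv2.contourArea(k)>100:
        a,b,w,h=cv2.boundingRect(k); print("y'",ys[a],ys[min(a+w,len(ys)-1)],"x'",xs[b],xs[min(b+h,len(xs)-1)],cv2.contourArea(k))
E
python3 prof.py wrist pics/p1.png; python3 prof.py top pics/t1.png
```

```text
18.5 [0.44912232 0.02020084 0.26691586] yaw 85.333029440887 z [ 0.11696142 -0.04724251] q [-0.19  0.19  1.88 -0.03  0.94 -1.66] F [-0.3  0.8 -0.2]
ang 132.14322299238424 r 0.1492991805864607 yaw wanted 402.14322299238427Traceback (most recent call last):
  File "prof.py", line 10, in <module>
    for j,y in enumerate(ys): rect[i,j]=proj(name,np.r_[x*X+y*Y,.03],p)
                                        ~~~~^^^^^^^^^^^^^^^^^^^^^^^^^^^
  File "h.py", line 14, in proj
    c=manip.get_calibration(name)
ValueError: time passes only in moves, steps and waits
Traceback (most recent call last):
  File "prof.py", line 10, in <module>
    for j,y in enumerate(ys): rect[i,j]=proj(name,np.r_[x*X+y*Y,.03],p)
                                        ~~~~^^^^^^^^^^^^^^^^^^^^^^^^^^^
  File "h.py", line 14, in proj
    c=manip.get_calibration(name)
ValueError: time passes only in moves, steps and waits
```

```bash
sed -i 's/manip.get_calibration(/cal(/' h.py; sed -i '4i import functools\ncal=functools.lru_cache(None)(manip.get_calibration)' h.py
python3 prof.py wrist pics/p1.png; echo; python3 prof.py top pics/t1.png
python3 - <<'E'
import cv2,numpy as np
a,b=cv2.imread("pics/p1r.png"),cv2.imread("pics/t1r.png"); im=cv2.imread("pics/p1.png")
print(a.shape); cv2.imwrite("pics/c1.png",np.hstack([np.vstack([a,b])[:600,:], cv2.resize(im[:,100:],(0,0),fx=.1,fy=1)[:0]]) if 0 else np.vstack([a,b])[:600])
E
```

```text
y' 0.1330000000000001 0.1455000000000001 x' 0.6689999999999952 0.6904999999999928 648.0
y' 0.16450000000000012 0.17450000000000013 x' 0.625 0.6299999999999994 171.5
y' 0.10100000000000006 0.12350000000000008 x' 0.625 0.6299999999999994 344.5
y' 0.06350000000000003 0.08300000000000005 x' 0.625 0.6814999999999938 2881.5
y' 0.0335 0.05250000000000002 x' 0.625 0.6809999999999938 2915.5

y' 0.1345000000000001 0.1435000000000001 x' 0.661499999999996 0.6909999999999927 781.5
y' 0.05750000000000002 0.06850000000000003 x' 0.6399999999999983 0.6639999999999957 837.5
(450, 725, 3)
```

The top view is unobstructed. It gives the pointer at y' ≈ 0.063 and the fin at ≈ 0.139, so about 76 mm (3.8 rad) to go, and the wheel has not moved. Next I place the closed fingers between the spokes, ahead of the 99° one.

send_rows(commands=[{"delta_pos": [2.4, -2.8, -2], "yaw": 0}, {"delta_pos": [2.4, -2.8, -3], "yaw": 0}, {"delta_pos": [1.6, -2.2, -3], "yaw": 0}, {"delta_pos": [0.2, -0.4, -2], "yaw": 0}, {"delta_pos": [0, 0, 0], "yaw": 0}])

```text
t: 19.32
tcp_pos: [0.5203, -0.0698, 0.1616]
tool_rot: [0.043, 0.997, -0.021, 0.059]
force: [0.1, -0.2, -1.0]
finger_gap: -0.001
```

```bash
python3 st.py; python3 vis.py pics/w9.png
python3 - <<'E'
from h import *
# where do spokes appear? darkness around circle r=.05 z=.135 in w7-like view from this frame
im,p=load("pics/w9.png"); c=np.array([.5493,-.0905])
g=cv2.cvtColor(im,cv2.COLOR_BGR2GRAY)
E
```

```text
19.325 [ 0.52026614 -0.06984916  0.16155606] yaw 84.89781565773914 z [ 0.11629722 -0.04789252] q [-0.34  0.46  1.84 -0.01  0.72 -1.82] F [ 0.1 -0.2 -1. ]
ang 144.57699577986506 r 0.035628946524095886 yaw wanted 414.57699577986506
```

View pics/w9v.png

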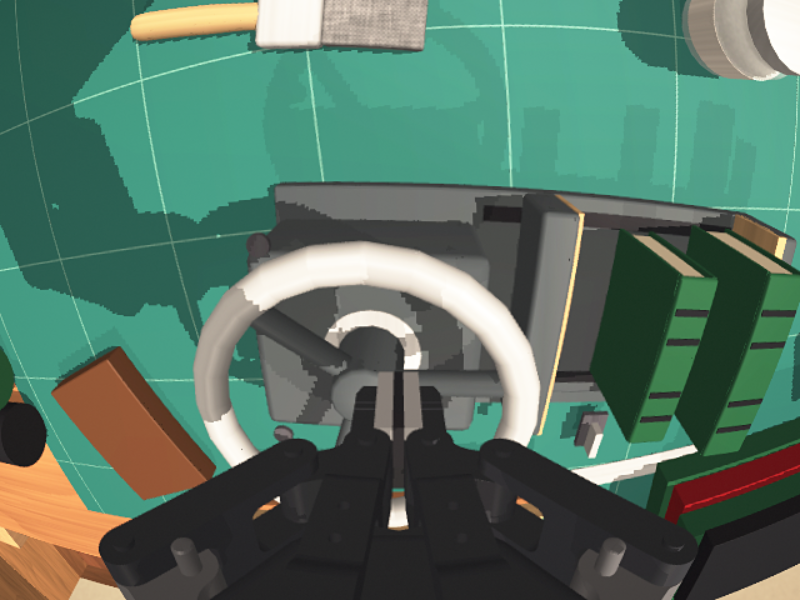

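send_rows(commands=[{"delta_pos": [-0.1, 0.6, -1], "yaw": 0}, {"delta_pos": [0, 0, -1.3], "yaw": 0}, {"delta_pos": [-0.1, 0, -1], "yaw": 0}, {"delta_pos": [-0.1, 0, -0.5], "yaw": 0}])

```text
t: 19.88
tcp_pos: [0.5187, -0.0629, 0.1245]
tool_rot: [0.042, 0.997, -0.022, 0.062]
force: [-0.8, -1.3, 0.0]
finger_gap: 0.001
```

```bash
python3 st.py
```

```text
19.875 [ 0.51870927 -0.06287842  0.1244902 ] yaw 84.99043522339507 z [ 0.12263386 -0.0498065 ] q [-0.33  0.52  1.88 -0.01  0.61 -1.81] F [-0.8 -1.3  0. ]
ang 137.91987004813387 r 0.04121583169586805 yaw wanted 407.9198700481339
```

```bash
cat > arc2.py <<'E'
from h import *
import sys,json
n=int(sys.argv[1]); st=float(sys.argv[2]); rt=.039
s=manip.sense(); p=s["tcp_pos"]; c=np.array([.5493,-.0905]); d=p[:2]-c; a=np.arctan2(d[1],d[0]); r0=np.hypot(*d)
print(s["t"],"ang",np.degrees(a),"r",r0,"z",p[2],"F",s["force"].round(1),"toolz",R.from_quat(s["tool_rot"]).as_matrix()[:2,2],"yaw",yaw(s["tool_rot"]))
P=p[:2]; dz=(.119-p[2])*100/n; out=[]
for i in range(n):
    a-=st; Q=c+(r0+(rt-r0)*min(1,(i+1)/3))*np.array([np.cos(a),np.sin(a)]); D=(Q-P)*100; P=Q
    out.append([round(D[0],2),round(D[1],2),round(dz,2)])
print(out)
E
python3 arc2.py 8 0.13
```

```text
19.875 ang 137.91987004813387 r 0.04121583169586805 z 0.1244902016354626 F [-0.8 -1.3  0. ] toolz [ 0.12263386 -0.0498065 ] yaw 84.99043522339507
[[np.float64(0.43), np.float64(0.32), np.float64(-0.07)], [np.float64(0.46), np.float64(0.25), np.float64(-0.07)], [np.float64(0.48), np.float64(0.19), np.float64(-0.07)], [np.float64(0.47), np.float64(0.19), np.float64(-0.07)], [np.float64(0.49), np.float64(0.13), np.float64(-0.07)], [np.float64(0.5), np.float64(0.06), np.float64(-0.07)], [np.float64(0.51), np.float64(-0.0), np.float64(-0.07)], [np.float64(0.5), np.float64(-0.07), np.float64(-0.07)]]
```

send_rows(commands=[{"delta_pos": [0.43, 0.32, -0.07], "yaw": 0}, {"delta_pos": [0.46, 0.25, -0.07], "yaw": 0}, {"delta_pos": [0.48, 0.19, -0.07], "yaw": 0}, {"delta_pos": [0.47, 0.19, -0.07], "yaw": 0}, {"delta_pos": [0.49, 0.13, -0.07], "yaw": 0}, {"delta_pos": [0.5, 0.06, -0.07], "yaw": 0}, {"delta_pos": [0.5, 0, -0.07], "yaw": 0}, {"delta_pos": [0.5, -0.07, -0.07], "yaw": 0}])

```text
t: 20.88
tcp_pos: [0.5334, -0.0555, 0.1218]
tool_rot: [0.036, 0.998, -0.027, 0.035]
force: [-12.5, 0.2, 16.5]
finger_gap: 0.001
```

```bash
python3 arc2.py 8 0.13; python3 prof.py top pics/t2.png
```

```text
20.875 ang 114.48747617797493 r 0.03847925376009706 z 0.1217835127962748 F [-12.5   0.2  16.5] toolz [ 0.06809256 -0.05668945] yaw 85.76007963681614
[[np.float64(0.46), np.float64(0.19), np.float64(-0.03)], [np.float64(0.49), np.float64(0.13), np.float64(-0.03)], [np.float64(0.5), np.float64(0.07), np.float64(-0.03)], [np.float64(0.51), np.float64(-0.01), np.float64(-0.03)], [np.float64(0.5), np.float64(-0.08), np.float64(-0.03)], [np.float64(0.49), np.float64(-0.14), np.float64(-0.03)], [np.float64(0.46), np.float64(-0.21), np.float64(-0.03)], [np.float64(0.43), np.float64(-0.26), np.float64(-0.03)]]
y' 0.1345000000000001 0.1440000000000001 x' 0.661499999999996 0.6914999999999927 843.0
```

send_rows(commands=[{"delta_pos": [1.0, 0.2, 0], "yaw": 0}, {"delta_pos": [1.0, 0.15, 0], "yaw": 0}, {"delta_pos": [1.0, 0.1, 0], "yaw": 0}])

```text
t: 21.3
tcp_pos: [0.5437, -0.055, 0.1229]
tool_rot: [0.032, 0.999, -0.032, 0.012]
force: [-16.7, -9.3, 14.5]
finger_gap: -0.001
```

```bash
python3 arc2.py 4 0.25; python3 prof.py top pics/t3.png
```

```text
21.3 ang 98.95280693734493 r 0.03592833302525866 z 0.12289221247847881 F [-16.7  -9.3  14.5] toolz [ 0.02261783 -0.06458877] yaw 86.33889311642574
[[np.float64(0.91), np.float64(0.13), np.float64(-0.1)], [np.float64(0.93), np.float64(-0.1), np.float64(-0.1)], [np.float64(0.9), np.float64(-0.34), np.float64(-0.1)], [np.float64(0.73), np.float64(-0.64), np.float64(-0.1)]]
y' 0.1345000000000001 0.1440000000000001 x' 0.661499999999996 0.6914999999999927 848.0
```

send_rows(commands=[{"delta_pos": [1.1, 0.25, 0], "yaw": 0}, {"delta_pos": [1.1, 0.1, 0], "yaw": 0}, {"delta_pos": [1.1, 0, 0], "yaw": 0}, {"delta_pos": [1.1, -0.2, 0], "yaw": 0}])

```text
t: 21.85
tcp_pos: [0.5511, -0.056, 0.1234]
tool_rot: [0.028, 0.998, -0.035, -0.031]
force: [-16.7, 2.8, 16.5]
finger_gap: -0.004
```

```bash
python3 arc2.py 4 0.25; python3 prof.py top pics/t4.png
python3 - <<'E'
from h import *
a=cv2.imread("pics/t4r.png"); r=a[80:110]  # x' ~ .657-.669
hsv=cv2.cvtColor(a,cv2.COLOR_BGR2HSV)
i=int((.653-.625)/.0005*2.5)
for j in range(0,725,25): print(round(.03+j/2.5*.0005,3),hsv[i,j],end=" ")
E
```

```text
21.85 ang 87.08373208500467 r 0.03456374625144088 z 0.12343892331714992 F [-16.7   2.8  16.5] toolz [-0.06450977 -0.06872131] yaw 86.92502776347428
[[np.float64(0.89), np.float64(-0.01), np.float64(-0.11)], [np.float64(0.9), np.float64(-0.25), np.float64(-0.11)], [np.float64(0.84), np.float64(-0.48), np.float64(-0.11)], [np.float64(0.58), np.float64(-0.78), np.float64(-0.11)]]
y' 0.1345000000000001 0.1440000000000001 x' 0.661499999999996 0.6914999999999927 846.0
0.03 [100  33  69] 0.035 [101  31  65] 0.04 [98 31 65] 0.045 [98 31 65] 0.05 [93 35 65] 0.055 [98 31 65] 0.06 [101  31  65] 0.065 [100  35  65] 0.07 [98 32 63] 0.075 [100  38  60] 0.08 [103  32  55] 0.085 [103  32  55] 0.09 [99 32 55] 0.095 [99 33 54] 0.1 [95 27 56] 0.105 [100  36  86] 0.11 [100  30 103] 0.115 [ 98  27 103] 0.12 [101  27 103] 0.125 [ 98  28 102] 0.13 [165   5  94] 0.135 [10  8 91] 0.14 [10  8 90] 0.145 [66 13 96] 0.15 [ 81 102 123] 0.155 [ 82 126 132] 0.16 [ 81 121 133] 0.165 [ 82 124 132] 0.17 [ 81 121 133]
```

The spoke is being pushed, but each row loses about 9 mm to compliance and tilts the tool a bit. Fewer, longer strokes should help.

```bash
cat > arc3.py <<'E'
from h import *
import sys
n=int(sys.argv[1]); st=float(sys.argv[2]); lost=float(sys.argv[3]); rt=.039
s=manip.sense(); p=s["tcp_pos"]; c=np.array([.5493,-.0905]); d=p[:2]-c; a=np.arctan2(d[1],d[0]); r0=np.hypot(*d)
print(s["t"],"ang",np.degrees(a).round(1),"r",r0.round(4),"z",p[2].round(4),"F",s["force"].round(1),"toolz",R.from_quat(s["tool_rot"]).as_matrix()[:2,2].round(3),"yaw",round(yaw(s["tool_rot"]),1),"q",s["q"].round(2))
P=p[:2]
for i in range(n):
    a-=st; Q=c+rt*np.array([np.cos(a),np.sin(a)]); m=a+st/2; D=(Q-P+lost*np.array([np.sin(m),-np.cos(m)]))*100; P=Q
    print([float(round(D[0],2)),float(round(D[1],2))])
E
python3 arc3.py 3 .32 .009
```

```text
21.9 ang 85.8 r 0.0344 z 0.1234 F [-17.8  -0.2  14.6] toolz [-0.064 -0.069] yaw 86.9 q [-0.26  0.6   1.66 -0.1   0.92 -1.71]
[2.12, -0.04]
[1.82, -1.12]
[1.38, -1.64]
```

send_rows(commands=[{"delta_pos": [2.1, 0.1, -0.1], "yaw": 0}, {"delta_pos": [1.85, -1.0, -0.1], "yaw": 0}])

```text
t: 22.15
tcp_pos: [0.5676, -0.0629, 0.1241]
tool_rot: [0.027, 0.997, -0.035, -0.059]
force: [-10.8, 15.2, 19.0]
finger_gap: -0.001
```

```bash
python3 arc3.py 3 .32 .009
```

```text
22.15 ang 56.4 r 0.0331 z 0.1241 F [-10.8  15.2  19. ] toolz [-0.12  -0.066] yaw 87.2 q [-0.26  0.64  1.58 -0.11  1.02 -1.71]
[1.9, -0.96]
[1.04, -1.88]
[0.39, -2.11]
```

send_rows(commands=[{"delta_pos": [2.1, -0.9, -0.2], "yaw": 0}, {"delta_pos": [1.4, -1.8, -0.2], "yaw": 0}, {"delta_pos": [0.6, -2.2, -0.2], "yaw": 0}])

```text
t: 22.52
tcp_pos: [0.5769, -0.0946, 0.1255]
tool_rot: [0.027, 0.995, -0.02, -0.099]
force: [-7.9, 20.8, 24.7]
finger_gap: 0.001
```

```bash
python3 arc3.py 3 .32 .009
```

```text
22.525 ang -8.5 r 0.0279 z 0.1255 F [-7.9 20.8 24.7] toolz [-0.197 -0.035] yaw 87.1 q [-0.31  0.68  1.48 -0.1   1.16 -1.77]
[0.45, -2.21]
[-1.26, -1.73]
[-1.74, -1.25]
```

send_rows(commands=[{"delta_pos": [0.6, -2.0, 0.4], "yaw": 0}])

```text
t: 22.65
tcp_pos: [0.5807, -0.1097, 0.1314]
tool_rot: [0.027, 0.994, -0.017, -0.101]
force: [-0.3, 2.8, 3.6]
finger_gap: 0.003
```

```bash
python3 arc3.py 3 .32 .009; python3 prof.py top pics/t5.png
```

```text
22.65 ang -31.4 r 0.0368 z 0.1314 F [-0.3  2.8  3.6] toolz [-0.202 -0.028] yaw 87.1 q [-0.33  0.68  1.46 -0.1   1.18 -1.8 ]
[-1.21, -1.74]
[-1.83, -1.11]
[-2.09, -0.47]
y' 0.1345000000000001 0.1435000000000001 x' 0.6629999999999958 0.6914999999999927 772.5
y' 0.10150000000000006 0.11200000000000007 x' 0.6509999999999971 0.6639999999999957 417.5
```

The fingers rode over the sloping spoke. The top view now has the pointer at y' 0.107, with about 32 mm (1.6 rad) left. I re-enter deeper behind the next spoke, on the near side.

send_rows(commands=[{"delta_pos": [0, 0, 3], "yaw": 0}, {"delta_pos": [0, 0, 2], "yaw": 0}, {"delta_pos": [-2.2, -0.9, 0], "yaw": 0}, {"delta_pos": [-2.1, -0.9, 0], "yaw": 0}, {"delta_pos": [0, 0, -0.8], "yaw": 0}, {"delta_pos": [0, 0, 0], "yaw": 0}])

```text
t: 23.45
tcp_pos: [0.5427, -0.1312, 0.1774]
tool_rot: [0.027, 0.995, -0.02, -0.095]
force: [0.2, -0.0, 0.5]
finger_gap: -0.001
```

```bash
python3 arc3.py 1 .3 .009; python3 vis.py pics/w10.png; python3 prof.py top pics/t6.png
```

```text
23.45 ang -99.2 r 0.0412 z 0.1774 F [ 0.2 -0.   0.5] toolz [-0.19  -0.034] yaw 87.1 q [-0.38  0.58  1.53 -0.11  1.2  -1.85]
[-1.93, 0.85]
y' 0.1345000000000001 0.1440000000000001 x' 0.661499999999996 0.6914999999999927 837.5
y' 0.10100000000000006 0.11250000000000007 x' 0.6399999999999983 0.6639999999999957 843.0
```

View pics/w10v.png

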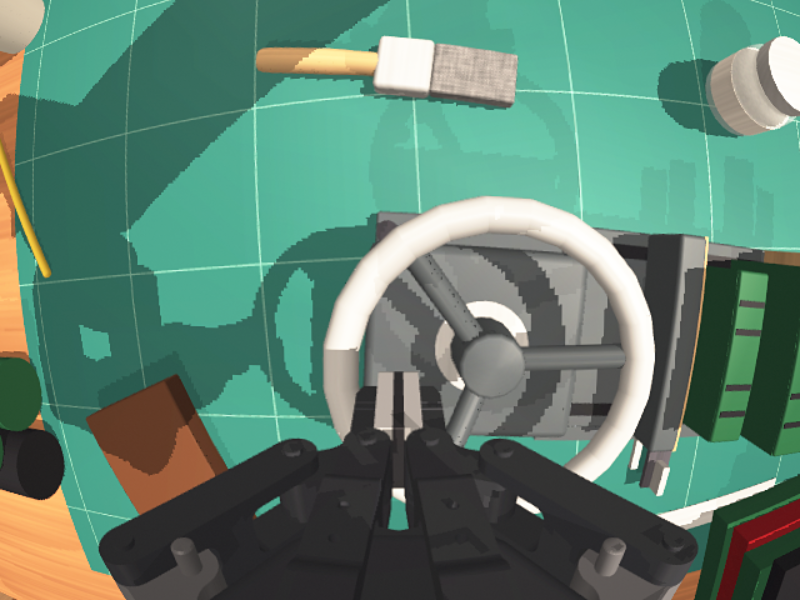

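The view shows spokes towards (620,357), (425,260) and (465,420). The fingers are above the sector between the last two. The books are still upright. That was my last viewing, so from here I measure by code.

Run:
```python
from h import *
im,p=load("pics/w10.png"); c=np.array([.5493,-.0905])
for a in [(590,357),(435,277),(463,420)]:
  for z in (.125,.135):
    w=onz("wrist",np.array(a)/1.25,z,p)[:2]-c; print(a,z,np.degrees(np.arctan2(w[1],w[0])).round(1),np.hypot(*w).round(4))
```

```text
(590, 357) 0.125 91.8 0.0486
(590, 357) 0.135 95.5 0.0449
(435, 277) 0.125 -149.5 0.0498
(435, 277) 0.135 -149.7 0.0506
(463, 420) 0.125 -28.5 0.0296
(463, 420) 0.135 -34.4 0.0266
```

send_rows(commands=[{"delta_pos": [-0.3, 0.2, -2.5], "yaw": 0}, {"delta_pos": [0, 0, -2], "yaw": 0}, {"delta_pos": [0, 0, -1], "yaw": 0}, {"delta_pos": [0, 0, -0.5], "yaw": 0}, {"delta_pos": [0, 0, 0], "yaw": 0}])

```text
t: 24.18
tcp_pos: [0.5442, -0.1288, 0.1165]
tool_rot: [0.026, 0.995, -0.021, -0.092]
force: [0.5, -0.2, -0.5]
finger_gap: -0.002
```

```bash
python3 arc3.py 2 .3 .009
```

```text
24.175 ang -97.5 r 0.0386 z 0.1165 F [ 0.5 -0.2 -0.5] toolz [-0.185 -0.037] yaw 87.2 q [-0.38  0.66  1.57 -0.12  1.07 -1.83]
[-1.99, 0.54]
[-1.73, 1.13]
```

send_rows(commands=[{"delta_pos": [-1.2, 0.2, -0.4], "yaw": 0}, {"delta_pos": [-1.9, 0.8, 0], "yaw": 0}])

```text
t: 24.42
tcp_pos: [0.5227, -0.1237, 0.1143]
tool_rot: [0.026, 0.996, -0.026, -0.08]
force: [17.2, -10.5, -2.9]
finger_gap: -0.006
```

```bash
python3 arc3.py 2 .3 .009;  python3 prof.py top pics/t7.png
```

```text
24.425 ang -128.7 r 0.0426 z 0.1143 F [ 17.2 -10.5  -2.9] toolz [-0.16  -0.048] yaw 87.3 q [-0.38  0.63  1.65 -0.12  1.   -1.83]
[-1.18, 1.8]
[-0.89, 1.86]
y' 0.1345000000000001 0.1435000000000001 x' 0.661499999999996 0.6909999999999927 823.5
y' 0.10300000000000006 0.11400000000000007 x' 0.6404999999999983 0.6644999999999956 832.0
```

send_rows(commands=[{"delta_pos": [-1.1, 1.8, 0], "yaw": 0}, {"delta_pos": [-0.8, 1.9, 0], "yaw": 0}])

```text
t: 24.72
tcp_pos: [0.5133, -0.1004, 0.1199]
tool_rot: [0.023, 0.997, -0.04, -0.066]
force: [2.8, -15.9, 7.1]
finger_gap: -0.0
```

```bash
python3 arc3.py 2 .3 .009;  python3 prof.py top pics/t8.png
```

```text
24.725 ang -164.6 r 0.0373 z 0.1199 F [  2.8 -15.9   7.1] toolz [-0.133 -0.077] yaw 87.7 q [-0.34  0.6   1.7  -0.14  0.94 -1.77]
[-0.41, 2.01]
[0.37, 2.03]
y' 0.1345000000000001 0.1435000000000001 x' 0.661499999999996 0.6914999999999927 832.5
y' 0.11550000000000007 0.12550000000000008 x' 0.6404999999999983 0.6619999999999959 670.5
```

send_rows(commands=[{"delta_pos": [-0.4, 2.0, -0.4], "yaw": 0}, {"delta_pos": [0.3, 2.0, -0.3], "yaw": 0}])

```text
t: 25.02
tcp_pos: [0.5195, -0.0769, 0.1215]
tool_rot: [0.018, 0.997, -0.058, -0.056]
force: [-5.9, -26.3, 7.7]
finger_gap: -0.001
```

```bash
python3 arc3.py 2 .2 .009;  python3 prof.py top pics/t9.png
```

```text
25.025 ang 155.6 r 0.0328 z 0.1215 F [ -5.9 -26.3   7.7] toolz [-0.113 -0.113] yaw 88.3 q [-0.28  0.59  1.71 -0.18  0.92 -1.7 ]
[0.28, 1.71]
[1.11, 1.26]
y' 0.1310000000000001 0.1440000000000001 x' 0.6399999999999983 0.6914999999999927 1489.0
```

```bash
cat > fine.py <<'E'
from h import *
import sys
def meas(name,im,p):
    ya=np.radians(-5.7); X=np.array([np.cos(ya),np.sin(ya)]);Y=np.array([-X[1],X[0]]); ys=np.arange(.08,.165,.0005); o=[]
    for lo,hi in((.644,.656),(.672,.686)):
        xs=np.arange(lo,hi,.0005); g=np.array([[proj(name,np.r_[x*X+y*Y,.03],p) for y in ys] for x in xs],np.float32)
        r=cv2.remap(im,g[...,0],g[...,1],1).astype(float); v=r[...,2].mean(0) # red: mat is green, steel white
        b=np.median(v); w=np.clip(v-b-.35*(v.max()-b),0,None); j=v.argmax(); k=abs(ys-ys[j])<.009; o.append(((w*ys)[k].sum()/w[k].sum(),v.max(),b))
    return o
if __name__=="__main__":
    for f in sys.argv[2:]: im=cv2.imread(f); o=meas("top",im,None); print(f,np.round(o,4).tolist(),"rem mm",round((o[1][0]-o[0][0])*1000,2))
    if sys.argv[1]=="1":
        im,p=shot("pics/now.png"); o=meas("wrist",im,p); print("wrist",np.round(o,4).tolist(),"rem mm",round((o[1][0]-o[0][0])*1000,2))
E
python3 fine.py 0 pics/t1.png pics/t6.png pics/t7.png pics/t8.png pics/t9.png
```

```text
pics/t1.png [[0.1433, 74.56, 65.5], [0.1389, 184.6207, 64.5]] rem mm -4.43
pics/t6.png [[0.1067, 186.36, 68.36], [0.1389, 188.7931, 66.6207]] rem mm 32.17
pics/t7.png [[0.1084, 182.88, 66.32], [0.1389, 187.1379, 65.9483]] rem mm 30.47
pics/t8.png [[0.1207, 186.52, 68.04], [0.1389, 188.069, 66.3448]] rem mm 18.2
pics/t9.png [[0.1349, 189.4, 74.76], [0.1389, 189.1034, 71.8621]] rem mm 3.97
```

send_rows(commands=[{"delta_pos": [0.4, 1.3, -0.2], "yaw": 0}])

```text
t: 25.2
tcp_pos: [0.5226, -0.0699, 0.1223]
tool_rot: [0.016, 0.996, -0.064, -0.057]
force: [-7.4, -27.2, 4.7]
finger_gap: -0.001
```

```bash
python3 arc3.py 2 .1 .009;  python3 prof.py top pics/t10.png; python3 fine.py 0 pics/t10.png
```

```text
25.2 ang 142.3 r 0.0337 z 0.1223 F [ -7.4 -27.2   4.7] toolz [-0.115 -0.127] yaw 88.6 q [-0.26  0.6   1.7  -0.19  0.93 -1.68]
[0.42, 1.3]
[0.93, 0.89]
y' 0.036500000000000005 0.06550000000000003 x' 0.678999999999994 0.6854999999999933 387.0
y' 0.1345000000000001 0.1445000000000001 x' 0.6399999999999983 0.6914999999999927 1500.5
y' 0.1525000000000001 0.1570000000000001 x' 0.6269999999999998 0.6399999999999983 107.0
pics/t10.png [[0.1396, 187.92, 71.12], [0.1389, 189.4828, 71.0]] rem mm -0.7
```

send_rows(commands=[{"delta_pos": [-0.3, -1.8, 0], "yaw": 0}, {"delta_pos": [0, 0, 2], "yaw": 0}, {"delta_pos": [0, 0, 4], "yaw": 0}, {"delta_pos": [0, 3, 5], "yaw": 0}, {"delta_pos": [-0.5, 5, 1], "yaw": 0}, {"delta_pos": [-0.5, 5, 0], "yaw": 0}, {"delta_pos": [0, 3, 0], "yaw": 0}, {"delta_pos": [0, 0, 0], "yaw": 0}, {"delta_pos": [0, 0, 0], "yaw": 0}])

```text
t: 26.38
tcp_pos: [0.502, 0.0746, 0.2501]
tool_rot: [0.019, 0.996, -0.064, -0.055]
force: [-0.2, 0.0, 0.3]
finger_gap: 0.002
```

```bash
python3 st.py; python3 prof.py top pics/t11.png; python3 fine.py 1 pics/t11.png; python3 prof.py wrist pics/p11.png
python3 - <<'E'
from h import *
im=manip.snapshot("scene"); cv2.imwrite("pics/s11.png",im); print(proj("scene",np.r_[.66,.075,.03]), proj("wrist",np.r_[.66,.075,.03],load("pics/now.png")[1]))
E
```

```text
26.375 [0.50195365 0.07456346 0.25008088] yaw 88.2456447651922 z [-0.11218165 -0.12518935] q [ 0.    0.4   1.61 -0.13  1.24 -1.48] F [-0.2  0.   0.3]
ang 106.00486247802532 r 0.17171960096097524 yaw wanted 376.0048624780253
y' 0.1345000000000001 0.1450000000000001 x' 0.6404999999999983 0.6914999999999927 1469.0
pics/t11.png [[0.1404, 188.84, 68.06], [0.1389, 190.1724, 65.2069]] rem mm -1.5
wrist [[0.1075, 52.32, 44.88], [0.1081, 59.6552, 46.4655]] rem mm 0.64
y' 0.10950000000000007 0.11650000000000008 x' 0.625 0.6359999999999988 119.0
y' 0.08150000000000004 0.09800000000000006 x' 0.625 0.6364999999999987 251.5
y' 0.03 0.059500000000000025 x' 0.625 0.6334999999999991 847.5
[370.38241424 305.7892618 ] [348.64565801 364.74791834]
```

send_rows(commands=[{"delta_pos": [0, 4.5, 0], "yaw": 0}, {"delta_pos": [0, 5, 0], "yaw": 0}, {"delta_pos": [0, 0, 0], "yaw": 0}, {"delta_pos": [0, 0, 0], "yaw": 0}])

```text
t: 27.08
tcp_pos: [0.504, 0.1669, 0.2492]
tool_rot: [0.023, 0.996, -0.064, -0.055]
force: [-0.5, 0.0, 0.3]
finger_gap: -0.003
```

```bash
python3 fine.py 1 pics/t11.png; python3 prof.py wrist pics/p12.png
python3 - <<'E'
from fine import *
im=manip.snapshot("scene"); cv2.imwrite("pics/s12.png",im); print("scene",meas("scene",im,None))
im,p=load("pics/p12.png"); print(p[0]); r=cv2.imread("pics/p12r.png")
# brightness map of strip, rows x', cols y' .12-.155 every 2mm
g=cv2.cvtColor(cv2.resize(r,None,fx=.4,fy=.4,interpolation=cv2.INTER_AREA),cv2.COLOR_BGR2GRAY)
for x in np.arange(.636,.70,.005): print(round(x,3),[int(g[int((x-.625)/.0005),int((y-.03)/.0005)]) for y in np.arange(.124,.156,.0015)])
E
```

```text
pics/t11.png [[0.1404, 188.84, 68.06], [0.1389, 190.1724, 65.2069]] rem mm -1.5
wrist [[0.124, 95.76, 42.64], [0.122, 42.0345, 40.3448]] rem mm -2.08
scene [(np.float64(0.13910010006825474), np.float64(243.4), np.float64(96.68)), (np.float64(0.1369838726220779), np.float64(245.20689655172413), np.float64(80.36206896551724))]
[0.50395622 0.16690382 0.24921586]
0.636 [131, 134, 134, 135, 136, 122, 101, 111, 117, 117, 116, 117, 118, 113, 51, 41, 42, 41, 41, 43, 46, 47]
0.641 [130, 133, 134, 135, 135, 126, 104, 113, 116, 117, 116, 109, 60, 40, 42, 41, 42, 42, 41, 42, 42, 42]
0.646 [131, 132, 134, 136, 135, 125, 85, 72, 44, 40, 41, 42, 42, 42, 41, 42, 43, 42, 42, 42, 42, 41]
0.651 [63, 47, 37, 39, 41, 41, 42, 41, 41, 42, 42, 43, 42, 42, 41, 42, 41, 41, 41, 42, 41, 41]
0.656 [42, 42, 42, 41, 42, 41, 42, 42, 42, 42, 41, 41, 42, 42, 42, 42, 42, 42, 42, 41, 42, 42]
0.661 [42, 41, 41, 41, 42, 41, 41, 42, 42, 42, 41, 42, 42, 42, 42, 40, 43, 42, 41, 42, 41, 41]
0.666 [42, 42, 41, 41, 41, 41, 42, 41, 41, 42, 42, 41, 42, 42, 41, 41, 42, 42, 42, 42, 42, 42]
0.671 [42, 42, 41, 40, 41, 42, 42, 41, 42, 42, 42, 42, 42, 42, 42, 42, 41, 41, 41, 42, 42, 42]
0.676 [42, 42, 42, 42, 42, 40, 40, 39, 38, 39, 37, 38, 39, 38, 37, 37, 38, 38, 38, 38, 37, 37]
0.681 [41, 39, 39, 39, 40, 39, 39, 40, 40, 40, 40, 41, 40, 40, 40, 40, 41, 41, 41, 42, 40, 41]
0.686 [43, 42, 41, 42, 42, 42, 42, 42, 42, 41, 42, 42, 41, 41, 42, 42, 42, 41, 42, 42, 42, 41]
0.691 [42, 42, 42, 42, 40, 42, 41, 41, 41, 41, 41, 41, 41, 41, 41, 42, 42, 42, 42, 41, 42, 42]
0.696 [42, 42, 42, 41, 42, 42, 41, 41, 42, 40, 42, 42, 42, 42, 41, 42, 41, 41, 41, 41, 42, 41]
```

Run:
```python
from h import *
ya=np.radians(-5.7); X=np.array([np.cos(ya),np.sin(ya)]);Y=np.array([-X[1],X[0]]); ys=np.arange(.122,.157,.0005)
for name,f in(("top","pics/t6.png"),("top","pics/t11.png"),("scene","pics/s12.png"),("scene","pics/s11.png")):
    im=cv2.imread(f); print(f)
    for x in np.arange(.640,.694,.003):
        g=np.array([[proj(name,np.r_[xx*X+y*Y,.03],None) for y in ys] for xx in (x-.001,x,x+.001)],np.float32)
        v=cv2.remap(im,g[...,0],g[...,1],1)[...,2].astype(float).mean(0); b=np.percentile(v,30); w=np.clip(v-b-.4*(v.max()-b),0,None)
        print(round(x,3),round((w*ys).sum()/w.sum()*1000,1),int(v.max()),end=" | ")
    print()
```

```text
pics/t6.png
0.64 122.6 129 | 0.643 122.7 88 | 0.646 152.5 68 | 0.649 148.2 70 | 0.652 138.5 89 | 0.655 138.3 98 | 0.658 140.4 103 | 0.661 139.4 136 | 0.664 139.1 172 | 0.667 139.2 187 | 0.67 139.1 189 | 0.673 139.0 189 | 0.676 139.0 186 | 0.679 138.9 189 | 0.682 138.8 194 | 0.685 138.8 189 | 0.688 139.0 157 | 0.691 139.3 105 | 
pics/t11.png
0.64 140.2 133 | 0.643 140.2 168 | 0.646 140.2 183 | 0.649 140.3 191 | 0.652 140.4 195 | 0.655 140.4 192 | 0.658 140.3 190 | 0.661 139.8 181 | 0.664 139.2 182 | 0.667 139.0 188 | 0.67 139.0 190 | 0.673 139.0 191 | 0.676 139.0 188 | 0.679 138.9 191 | 0.682 138.8 195 | 0.685 138.8 190 | 0.688 139.0 158 | 0.691 139.1 106 | 
pics/s12.png
0.64 139.2 244 | 0.643 139.0 242 | 0.646 139.0 242 | 0.649 139.2 242 | 0.652 139.2 244 | 0.655 139.0 245 | 0.658 139.0 243 | 0.661 138.7 240 | 0.664 138.1 238 | 0.667 137.4 242 | 0.67 137.0 244 | 0.673 137.0 243 | 0.676 137.2 245 | 0.679 137.2 247 | 0.682 136.9 246 | 0.685 136.8 242 | 0.688 136.6 225 | 0.691 135.7 181 | 
pics/s11.png
0.64 139.2 245 | 0.643 139.0 243 | 0.646 139.0 243 | 0.649 139.2 243 | 0.652 139.2 245 | 0.655 139.0 246 | 0.658 139.0 244 | 0.661 138.7 241 | 0.664 138.1 239 | 0.667 137.4 243 | 0.67 137.0 245 | 0.673 137.0 244 | 0.676 137.2 246 | 0.679 137.2 248 | 0.682 136.9 247 | 0.685 136.8 243 | 0.688 136.6 226 | 0.691 135.7 182 |
```

Both cameras agree the jaw is past the fin, by 1.3 mm (top) and 1.9 mm (scene). I go back in and nudge the wheel a touch counter-clockwise.

send_rows(commands=[{"delta_pos": [0, -5, 0], "yaw": 0}, {"delta_pos": [0.2, -5.5, 0], "yaw": 0}, {"delta_pos": [0.2, -5.5, 0], "yaw": 0}, {"delta_pos": [0.2, -5.5, -1], "yaw": 0}, {"delta_pos": [0.2, -4.5, -3], "yaw": 0}, {"delta_pos": [0, -0.8, -3], "yaw": 0}, {"delta_pos": [0, 0, -1], "yaw": 0}, {"delta_pos": [0, 0, 0], "yaw": 0}])

```text
t: 28.22
tcp_pos: [0.5118, -0.1173, 0.1697]
tool_rot: [0.029, 0.996, -0.065, -0.052]
force: [0.2, 0.4, 0.1]
finger_gap: 0.002
```

```bash
python3 st.py
```

```text
28.225 [ 0.51177237 -0.11729998  0.16968794] yaw 87.03159071900063 z [-0.10750956 -0.12624124] q [-0.35  0.52  1.69 -0.19  1.   -1.76] F [0.2 0.4 0.1]
ang -144.46785713072995 r 0.04611466186021471 yaw wanted 125.53214286927005
```

send_rows(commands=[{"delta_pos": [0.1, 1.7, 0], "yaw": 0}, {"delta_pos": [0, 0, 0], "yaw": 0}, {"delta_pos": [0, 0, -1.5], "yaw": 0}, {"delta_pos": [0, 0, -1], "yaw": 0}, {"delta_pos": [0, 0, 0], "yaw": 0}])

```text
t: 28.85
tcp_pos: [0.5143, -0.0967, 0.1457]
tool_rot: [0.027, 0.996, -0.066, -0.05]
force: [0.7, -0.3, -0.3]
finger_gap: -0.001
```

```bash
python3 st.py
```

```text
28.85 [ 0.51433261 -0.09669192  0.14571038] yaw 87.26462341022008 z [-0.10231311 -0.12799651] q [-0.31  0.55  1.71 -0.19  0.95 -1.71] F [ 0.7 -0.3 -0.3]
ang -169.9583314161658 r 0.035511377224669016 yaw wanted 100.0416685838342
```

send_rows(commands=[{"delta_pos": [-0.4, 0, -1.2], "yaw": 0}, {"delta_pos": [0, 0, -1.2], "yaw": 0}, {"delta_pos": [0, 0, -0.5], "yaw": 0}, {"delta_pos": [0, 0, 0], "yaw": 0}])

```text
t: 29.35
tcp_pos: [0.5097, -0.097, 0.114]
tool_rot: [0.027, 0.996, -0.065, -0.05]
force: [-0.2, -1.3, 0.5]
finger_gap: 0.002
```

send_rows(commands=[{"delta_pos": [-0.1, -0.5, 0], "yaw": 0}, {"delta_pos": [0, -0.7, 0], "yaw": 0}])

```text
t: 29.6
tcp_pos: [0.5089, -0.1096, 0.1143]
tool_rot: [0.027, 0.996, -0.066, -0.05]
force: [-0.4, -0.3, 1.4]
finger_gap: -0.001
```

```bash
python3 st.py;  python3 prof.py top pics/t13.png; python3 fine.py 0 pics/t13.png
```

```text
29.6 [ 0.50893335 -0.10957038  0.11432935] yaw 87.27524334359276 z [-0.10290855 -0.12801985] q [-0.34  0.6   1.74 -0.2   0.87 -1.72] F [-0.4 -0.3  1.4]
ang -154.71258775854778 r 0.04464466467036644 yaw wanted 115.28741224145222
y' 0.1345000000000001 0.1455000000000001 x' 0.6409999999999982 0.6914999999999927 1446.5
pics/t13.png [[0.1405, 186.68, 67.22], [0.1389, 188.3793, 66.1207]] rem mm -1.57
```

send_rows(commands=[{"delta_pos": [0.3, -0.7, 0], "yaw": 0}])

```text
t: 29.78
tcp_pos: [0.5106, -0.1159, 0.1143]
tool_rot: [0.028, 0.996, -0.064, -0.051]
force: [-4.5, 13.3, 2.0]
finger_gap: -0.001
```

```bash
python3 st.py;  python3 prof.py top pics/t14.png; python3 fine.py 0 pics/t14.png
```

```text
29.775 [ 0.5106097  -0.11590854  0.11429481] yaw 87.11489937049424 z [-0.10614854 -0.12413618] q [-0.35  0.6   1.73 -0.2   0.88 -1.73] F [-4.5 13.3  2. ]
ang -146.70645180978235 r 0.046287508403946596 yaw wanted 123.29354819021765
y' 0.1345000000000001 0.1455000000000001 x' 0.6409999999999982 0.6914999999999927 1447.5
pics/t14.png [[0.1403, 188.4, 67.02], [0.1389, 187.5517, 65.8448]] rem mm -1.46
```

send_rows(commands=[{"delta_pos": [0.5, -0.8, 0], "yaw": 0}])

```text
t: 29.95
tcp_pos: [0.5102, -0.1202, 0.1134]
tool_rot: [0.03, 0.996, -0.06, -0.058]
force: [-5.5, 12.5, 4.2]
finger_gap: -0.001
```

```bash
python3 st.py;  python3 prof.py top pics/t15.png; python3 fine.py 0 pics/t15.png
```

```text
29.95 [ 0.51022527 -0.12015473  0.11335703] yaw 86.98097714650977 z [-0.11879555 -0.11512891] q [-0.36  0.61  1.72 -0.19  0.89 -1.74] F [-5.5 12.5  4.2]
ang -142.80428036088753 r 0.049053416244794236 yaw wanted 127.19571963911247
y' 0.1345000000000001 0.1440000000000001 x' 0.6399999999999983 0.6914999999999927 1453.5
pics/t15.png [[0.1396, 186.36, 66.76], [0.1389, 187.4138, 66.1379]] rem mm -0.66
```

send_rows(commands=[{"delta_pos": [0.5, -0.6, 0], "yaw": 0}])

```text
t: 30.12
tcp_pos: [0.5106, -0.1231, 0.1126]
tool_rot: [0.031, 0.996, -0.056, -0.063]
force: [-4.7, 12.2, 6.9]
finger_gap: -0.004
```

```bash
python3 st.py;  python3 prof.py top pics/t16.png; python3 fine.py 0 pics/t16.png
python3 - <<'E'
from fine import *
im=manip.snapshot("scene"); cv2.imwrite("pics/s16.png",im); o=meas("scene",im,None); print("scene",(o[1][0]-o[0][0])*1000)
E
```

```text
30.125 [ 0.51064453 -0.1231113   0.11259469] yaw 86.88071217924522 z [-0.12982732 -0.10760118] q [-0.37  0.61  1.71 -0.19  0.91 -1.75] F [-4.7 12.2  6.9]
ang -139.84767650509863 r 0.05057412584506436 yaw wanted 130.15232349490137
y' 0.1345000000000001 0.1435000000000001 x' 0.6399999999999983 0.6909999999999927 1456.5
pics/t16.png [[0.1385, 182.68, 67.1], [0.1389, 187.1379, 66.0517]] rem mm 0.35
scene 0.1930640197505551
```

Top shows +0.35 mm and scene +0.2 mm: in line. I withdraw.

send_rows(commands=[{"delta_pos": [0.1, 1.2, 0], "yaw": 0}, {"delta_pos": [0, 0, 0], "yaw": 0}, {"delta_pos": [0, 0, 2], "yaw": 0}, {"delta_pos": [0, 0, 5], "yaw": 0}, {"delta_pos": [-2, -2, 5], "yaw": 0}, {"delta_pos": [-3, -4, 2], "yaw": 0}, {"delta_pos": [-2, -4, 0], "yaw": 0}, {"delta_pos": [0, 0, 0], "yaw": 0}, {"delta_pos": [0, 0, 0], "yaw": 0}])

```text
t: 31.35
tcp_pos: [0.4455, -0.2193, 0.2599]
tool_rot: [0.03, 0.996, -0.062, -0.056]
force: [1.0, 0.6, 0.1]
finger_gap: -0.001
```

```bash
python3 st.py;  python3 prof.py top pics/t17.png; python3 fine.py 0 pics/t17.png
python3 - <<'E'
from fine import *
im=manip.snapshot("scene"); cv2.imwrite("pics/s17.png",im); o=meas("scene",im,None); print("scene rem",(o[1][0]-o[0][0])*1000)
im=cv2.imread("pics/t17.png"); hsv=cv2.cvtColor(im,cv2.COLOR_BGR2HSV); ya=np.radians(-5.7); X=np.array([np.cos(ya),np.sin(ya)]);Y=np.array([-X[1],X[0]])
m=cv2.inRange(hsv,(50,60,80),(73,255,255))[170:260,240:345]; m=cv2.morphologyEx(m,3,np.ones((7,1),np.uint8))
for k in cv2.findContours(m,0,2)[0]:
    if cv2.contourArea(k)<80: continue
    k=k+[240,170]; W=np.array([onz("top",q[0],.102)[:2] for q in k]); a=np.c_[W@X,W@Y]; print("book px",cv2.boundingRect(k),"x'",a[:,0].min(),a[:,0].max(),"y'",a[:,1].min(),a[:,1].max(), cv2.minAreaRect(W.astype(np.float32)))
d=cv2.absdiff(cv2.imread("pics/t17.png"),cv2.imread("pics/t0.png") if 0 else cv2.imread("pics/top0.png")).max(2)
for n,(a,b,c,e) in dict(jar=(245,272,280,302),weight=(172,160,208,203),brown=(420,148,482,212),brush=(340,280,415,305),pink=(135,298,188,348)).items(): print(n,np.median(d[b:e,a:c]),(d[b:e,a:c]>50).mean().round(2))
E
```

```text
31.35 [ 0.44554342 -0.21932226  0.25988989] yaw 86.94501287870038 z [-0.11617663 -0.12000653] q [-0.58  0.35  1.68 -0.18  1.15 -2.02] F [1.  0.6 0.1]
ang -128.84881295105257 r 0.16541040181073702 yaw wanted 141.15118704894743
y' 0.1340000000000001 0.1440000000000001 x' 0.6399999999999983 0.6914999999999927 1487.5
pics/t17.png [[0.1382, 185.68, 68.36], [0.1389, 190.069, 67.3793]] rem mm 0.72
scene rem 0.21573995793108813
book px (273, 185, 16, 44) x' 0.501049193034002 0.6098838055261009 y' 0.15110715053671636 0.1774422137530788 ((0.5690297484397888, 0.10894539952278137), (0.025384999811649323, 0.10854442417621613), 83.0620346069336)
book px (259, 179, 18, 51) x' 0.49273761767855717 0.6223594491996491 y' 0.18051446745807342 0.2127675254480623 ((0.5744438767433167, 0.14019225537776947), (0.03140418231487274, 0.12956294417381287), 85.14009094238281)
jar 71.0 0.61
weight 9.0 0.0
brown 47.0 0.46
brush 44.0 0.43
pink 22.0 0.4
```

```bash
python3 -c "
from station import manip; print(manip.sign_off())"
```

```text
the job is handed in; nothing more can be done
None
```

I put both green books in the press and wound the handwheel until the jaw's pointer was in line with the stop's fin. I handed in at about 31.4 s with the arm clear of everything.

**Books:** both stand spine up, lengthways along the jaws and near their middle. The last top view puts about 3 mm between them, and their footprints match upright books.

**Wheel:** I turned it clockwise by pushing the spokes with closed fingers, about 3.8 rad. A first try at turning it with the fingers straddling a spoke did not move it. The fingers also slipped over a spoke once, so I went back in behind the next one. The final push went about 1.5 mm too far, so I nudged the wheel slightly back counter-clockwise.

**Last pointer check:** the top camera shows the pointer 0.7 mm short of the fin and the scene camera 0.2 mm short. They disagree by about 0.5 mm, but both are close to zero.

**Not fully confirmed:**
- My automatic check of the other bench items compared the last top picture with the first. It showed no change at the weight. It did flag changes at the jar, brush, brown book and pink book, and I could not tell shadow or occlusion from movement.
- The earlier wrist views showed no sign that those four had moved. The arm stayed at least 11 cm above the table, except when gripping or placing the two green books.
- The highest force I saw reported on the fingers was about 33 N, while pushing the wheel.

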